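Set up the roller stands and hang the ink roller

TASK

Hang the ink roller up for cleaning on the pair of roller stands. Press down the pedal of the safety catch on the loose stand, stand that stand opposite the bolted-down one, squeeze its two spring buttons and raise its tube until they snap out through the next holes, and lay the roller gently across both stands so that it hangs level with an end of its spindle in each V. Leave the ink tin, the bottle and the palette knife where they are.

Things in the scene. Friction and masses are not known exactly. Their poses are not given: they have to be found in the camera images.
- post_saddle (a point): Bolted stand: 36 mm square steel post on a 100 x 90 mm grey plate, fixed. On top an upward-open V of bar, 14 mm wide along y, 14 mm deep, mouth 28 mm. The point is where the spindle's centre lies when seated: 154.5 mm above the bench, 5.5 mm below the V's tips. y: the way a spindle lies in the V (the roller may extend to either side); z up.
- stand_foot (a point): Loose telescoping stand, 0.9 kg: centre of the underside of its grey foot plate (160 mm along x, 100 along y, 10 thick). An inner square tube is fixed on the foot; a 36 mm square outer tube slides up on it and carries a V. z up. The catch's pedal points to -x, the buttons are on the -y and +y faces, the V takes a spindle along y. The tube's -x and +x faces are plain.
- riser_saddle (a point): V on top of the loose stand's outer tube, like the bolted stand's; point where the spindle's centre would lie. 114.5 mm above the foot's underside in the low setting (start), 154.5 mm in the high one. The V's tips are 5.5 mm above it, the tube's top end 14.5 mm below it. Axes as the foot's.
- riser_grip (a point): On the axis of the outer tube at its upper pair of holes, 36.5 mm below riser_saddle; moves with the tube. In the low setting the buttons stick out here, 78 mm above the foot's underside. The tube reaches 22 mm above and 54 mm below this point, with a 44 mm square flange, 6 mm high, at its bottom.
- riser (a joint): Height of the outer tube over its low setting, m: 0 low (start); 0.040 high, where the buttons snap out through the tube's lower holes and lock it (0.5 mm play); end stop 0.044. With the buttons in it takes about 6 N to start and 3 N to slide slowly; let go between the holes it sinks by its own weight until a button finds a hole.
- button_a (a joint): Dark steel round-headed button, 12 mm across, on the -y face; it belongs to the inner tube, 78 mm above the foot's underside. m pressed in: 0 = out through a hole, 6.5 mm proud of the outer tube; 0.0065 = flush, enough for the tube to slide on and push it fully in (0.0085). Needs 0.6 to 1.5 N; springs out at the next hole.
- button_b (a joint): The same button on the +y face. The tube moves only if both are pressed in together; squeezing those two faces at this height does it, and the squeeze holds the tube too. While a button is out in a hole the tube is locked, so the stand can be lifted by the tube's plain faces.
- catch_pedal (a point): Middle of the top of the safety catch's rubber pedal (20 mm along x, 28 along y), on the -x side of the loose stand, 66 mm from the tube's axis, 38 mm above the bench at the start. The catch's nose hooks over the tube's bottom flange. Axes as the foot's while the joint is 0.
- catch (a joint): Safety catch, rad: 0 = hooked (the tube cannot rise more than 2 mm even with the buttons in); above 0.2 free; 0.33 = pedal fully down, its middle about 16 mm lower. Pressing the pedal straight down with 1 to 2 N turns it; it stays where it is left.
- roller_mid (a point): Centre of the ink roller, 0.34 to 0.53 kg: dark blue barrel 50 mm across, 110 mm long, on a 12 mm steel spindle that sticks out 53 mm at each end. y along the spindle. It starts 35 mm above the bench, spindle in open slots of a low wooden rest: cheeks 40 mm high, 88 mm either side of the middle, board 8 mm thick. The barrel is free on both sides.
- spindle_a (a point): Point on the roller's spindle axis, 88 mm from its centre on +y, where a V should carry it: 13 mm of play either way before the barrel meets a tube or the spindle's end leaves the V (the barrel hangs lower than the tubes' tops), so the stands want to be 176 mm apart, axis to axis.
- spindle_b (a point): The same, 88 mm from the centre on -y.
- ink_tin: Bystander: closed steel ink tin, 84 mm across, 62 mm high; origin at the centre of its underside.
- bottle: Bystander: closed amber bottle, 60 mm across, 150 mm high; origin at the centre of its underside.
- palette_knife: Bystander: palette knife with a dark wooden handle, 200 mm long along x, lying flat; origin at its middle, on the bench.
Not all that is in view belongs to the job. Leave any yellow look-alike of the part that bears stand_foot alone.

How it is judged (in metres and radians):
At the end, for the whole second after the job is handed in: The loose stand stands upright on the bench with its tube in the high setting (within 4 mm), both buttons out; the roller lies across both stands, an end of its spindle in each V (each within 6 mm of the seat's height, so level), at rest (value of joint riser between 0.036 and 0.044 m and value of joint each of button_a, button_b below 0.003 m and angle between stand_foot's own z axis and vertical below 0.06 rad and height (world z) of stand_foot below 0.004 m and height (world z) of spindle_a between 0.1485 and 0.1605 m and height (world z) of spindle_b between 0.1485 and 0.1605 m and ((distance between spindle_a and post_saddle below 0.025 m and distance between spindle_b and riser_saddle below 0.025 m) or (distance between spindle_b and post_saddle below 0.025 m and distance between spindle_a and riser_saddle below 0.025 m)) and linear speed of roller below 0.02 m/s); the robot touches nothing.
It fails at once if the ink tin is pushed more than 30 mm or knocked over (distance of ink_tin from where it was at the start of the episode above 0.03 m or angle between ink_tin's own z axis and vertical above 0.5 rad).
It fails at once if the bottle is pushed more than 30 mm or knocked over (distance of bottle from where it was at the start of the episode above 0.03 m or angle between bottle's own z axis and vertical above 0.5 rad).
It fails at once if the palette knife is pushed more than 30 mm (distance of palette_knife from where it was at the start of the episode above 0.03 m).
It fails at once if the roller is dropped from a height or rammed onto a stand (more than 250 N) (contact force between roller and stand above 250 N or contact force between roller and post above 250 N).
It also fails if it takes over 64 s, if anything falls off the work surface, if the arm or the gripper's body presses on something with over 40 N, if the wrist force passes 120 N, or if a joint passes its speed limit or range.

ROBOT

A 6-joint arm with a two-finger parallel gripper is mounted at the origin on the work surface. World frame = base frame: x ahead of the robot, y to its left, z up, the work surface at z = 0. Lengths are in m, angles in degrees, forces in N, time in s.
With the tool pointing down it reaches from about 0.3 to 0.75 m from the base axis. Payload 8.5 kg.
Tool frame: the origin (TCP) lies at the very end of the fingers, on their centre line; the grasp point (between the pads) lies 19 mm behind it; z points along the fingers, y is the direction in which the jaws open and shut (so a half turn about z gives the same grasp; the last joint's range is limited). The gripper opens to 85 mm and grips with 20 to 120 N. Pads are 22 mm wide; open, the fingers measure 114 mm over their backs; the gripper's body (76 mm by 85 mm) begins 54 mm behind the grasp point. The pads swing forward as they close: fully open they stand 13 mm farther back than shut.
Start: joints at [-87.107, 21.807, 74.336, -0, 83.858, -12.336], TCP at [0.144, -0.531, 0.231] pointing down, gripper open.
Joint ranges: [-178.18, 178.18], [-50.72, 133.34], [12.68, 142.11], [-81.47, 261.47], [9.98, 163.14], [-165.26, 165.26]. Speed limits (degrees/s): [136.94, 136.94, 180, 180, 180, 180].

INTERFACE

Orientations are given as a 3x3 rotation matrix whose columns are the frame's x, y, z axes.
In Python, from rig import status, vision, env gives the robot as it stands.
- The arm moves only by the tool send_rows, never from a script. Its argument "targets" is a list of rows, each a list of 7 numbers: the shift along the tool's x, y, z in units of 50 mm (1.0 is 50 mm), then the turn, a rotation vector about the tool's x, y, z in units of 8 degrees (1.0 is 8 degrees), then the finger opening in mm, from 0 to 85.4. A call has 1 to 5 rows; each row is the pose to reach, as a shift and turn from the pose commanded when the call began, along the tool's axes at that moment; what a row does not reach only later rows make up. A row lasts 1/8 s, in which the tool goes at most 62.5 mm and 10.7 degrees, less where a joint would pass 70% of its speed; a pose out of reach is approached as far as the arm can. A call with a gripper value outside its range is refused whole. The fingers move at their own pace and stop on an object; "grip_force" is the grip in N (left out, the last holds). Time passes only in rows, so rows that repeat a pose let the fingers close. It gives the time, the measured TCP pose, the force and the opening at its end, in the units of the state.
- status.observe(): the state, without advancing time (a new reading comes with each control period).
- vision.get_image(name): name is "side" or "top"; returns (picture, depth): 420x560x3 uint8, red, green, blue; 420x560 float32, m along the optical axis (not along the pixel's ray), 0 where there is no reading.
- vision.camera_model(name): a dict with "camera_matrix" (3x3 intrinsics, pixels), "dist" ([k1, k2, p1, p2, k3] as OpenCV has them; the pictures are not rectified), "view" (4x4, takes a point from world to camera coordinates). Camera axes: x right, y down, z forward; pixel columns grow to the right and rows downward; lengths in m; the calibration is good to about 2 mm. A picture is of the moment at which its call begins. camera_model takes no time and is no camera call.
- env.close_job(): hands the job in, once; it reports no verdict.
Trained networks look in the newest picture that a camera, given by its name, has taken for a name from the list of things; names that differ only in an ending like _2 or _b are one class to them, and where a whole thing is asked for, a point or a joint stands for the part that bears it (a point fixed in the world has none). Each returns a list of dicts, best first, with "p" (0 to 1); they miss things now and then, are a little off and sometimes report something else, mostly with a low value. They report only what shows in the picture. A call takes as long as a camera call. They do not tell look-alikes from the thing itself.
- vision.masks_of(camera, label): "pixels" (420x560 bool, what is visible of it) and "extent" ([left, top, right, bottom] in pixels, round what is visible of it).
The state is a dict: "time_s": time; "q": joint angles; "qvel": joint speeds; "joint_efforts": joint torques, N m; "position": TCP position; "tool_rot": TCP orientation; "ft_force": force on the tool from outside, world axes, zero at the start; "wrist_torque": the same for the moment, N m; "grip_width": finger opening in m.
Only numpy, scipy, OpenCV 4.12 (cv2) and the standard library are available. Lean on these libraries where they do the work, as an engineer would, in place of code of your own. Each camera call takes 0.05 s, during which the arm holds its last target.

## Working session

There is one attempt and no reset: what is moved stays moved. The work goes in short steps, Python scripts to look and compute and a tool call to move; the robot and the scene stay as the last step left them, time stands still between calls to the robot, and variables do not carry over. Pictures are saved under pics/ and viewed, and the job is handed in when it is done.

Besides the shell and the picture viewer there is one more tool, called after ">>>" by a JSON object that holds its "name" and its "arguments", one argument or row to a line. send_rows: Moves the arm, as the interface text tells. Its arguments: {"type":"object","properties":{"targets":{"type":"array","items":{"type":"array","items":{"type":"number"}}},"grip_force":{"type":"number"}},"required":["targets"]}

```bash
ls -R . | head -30; mkdir -p pics
python3 - <<'E'
from rig import status, vision, env
import cv2, numpy as np
print(status.observe())
for n in ("top","side"):
    im,d=vision.get_image(n)
    cv2.imwrite(f"pics/{n}0.png",cv2.cvtColor(im,cv2.COLOR_RGB2BGR)); np.save(f"{n}0.npy",d); np.save(f"{n}0im.npy",im)
    print(n,vision.camera_model(n))
E
```

```text
.:
pics

./pics:
{'time_s': 0.0, 'q': array([-8.71050937e+01,  2.18402383e+01,  7.43877277e+01,  1.03747412e-03,
        8.38588290e+01, -1.23366476e+01]), 'qvel': array([-0.04530395, -0.03623547,  0.03919354,  0.00902562, -0.0869701 ,
       -0.04809871]), 'joint_efforts': array([-1.78554554e-03, -4.48458874e+01, -2.31279677e+01, -2.80100667e-04,
        4.84281132e-03,  8.22101896e-06]), 'position': array([ 0.14447427, -0.53035774,  0.23070133]), 'tool_rot': array([[ 9.64872478e-01,  2.62718668e-01, -5.85262362e-05],
       [ 2.62718453e-01, -9.64871350e-01,  1.51383543e-03],
       [ 3.41242539e-04, -1.47603407e-03, -9.99998852e-01]]), 'ft_force': array([ 1.06742683, -0.47974748,  0.49981022]), 'wrist_torque': array([-0.02854253,  0.03826035, -0.00631604]), 'grip_width': 0.0853101174419023}
top {'camera_matrix': array([[516.76472918,   0.        , 276.65854941],
       [  0.        , 516.76472918, 195.77672785],
       [  0.        ,   0.        ,   1.        ]]), 'dist': array([-0.05332074,  0.        ,  0.        ,  0.        ,  0.        ]), 'view': array([[-0.05895254, -0.99824344,  0.00588581,  0.02671012],
       [-0.97745239,  0.05652512, -0.20344958,  0.55517436],
       [ 0.20275951, -0.01774696, -0.97906773,  1.36014976],
       [ 0.        ,  0.        ,  0.        ,  1.        ]])}
side {'camera_matrix': array([[472.7653954 ,   0.        , 279.23342932],
       [  0.        , 472.7653954 , 205.45070896],
       [  0.        ,   0.        ,   1.        ]]), 'dist': array([0.02932458, 0.        , 0.        , 0.        , 0.        ]), 'view': array([[ 9.99256097e-01, -3.14880205e-02,  2.22656147e-02,
        -5.63417284e-01],
       [-3.34519466e-04, -5.84409539e-01, -8.11458797e-01,
         1.10910273e-01],
       [ 3.85634688e-02,  8.10847702e-01, -5.83985328e-01,
         1.24665722e+00],
       [ 0.00000000e+00,  0.00000000e+00,  0.00000000e+00,
         1.00000000e+00]])}
```

View pics/top0.png

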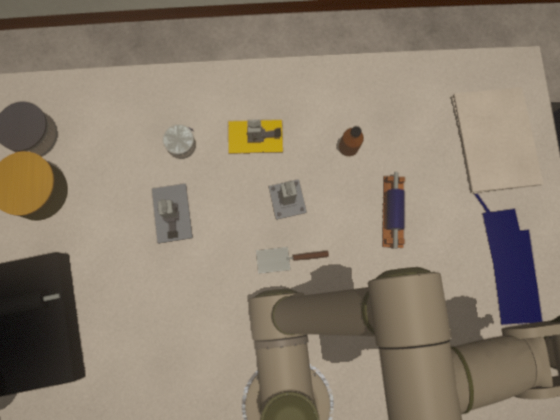

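View pics/side0.png

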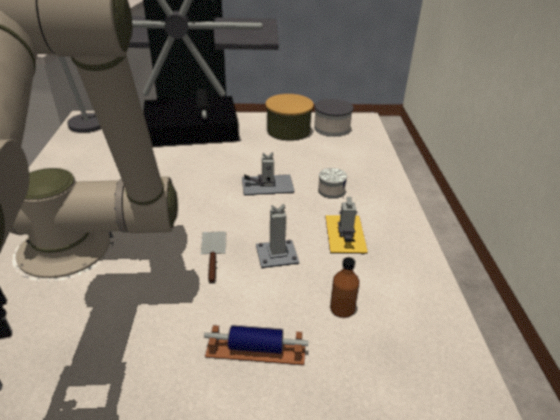

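```bash
cat > h.py <<'E'
import numpy as np, cv2
from rig import status, vision, env
def cam(n):
    m=vision.camera_model(n); return m["camera_matrix"],m["dist"],m["view"]
def cloud(n,d,mask=None):
    K,D,V=cam(n); 
    m=(d>0) if mask is None else (mask&(d>0))
    v,u=np.nonzero(m); z=d[v,u]
    p=cv2.undistortPoints(np.stack([u,v],1).astype(float).reshape(-1,1,2),K,D).reshape(-1,2)
    P=np.c_[p*z[:,None],z]; R=V[:3,:3];t=V[:3,3]
    return (P-t)@R, np.c_[u,v]
def proj(n,P):
    K,D,V=cam(n); 
    r,_=cv2.Rodrigues(V[:3,:3]); return cv2.projectPoints(np.atleast_2d(P).astype(float),r,V[:3,3],K,D)[0].reshape(-1,2)
def onplane(n,uv,z):
    K,D,V=cam(n); p=cv2.undistortPoints(np.array(uv,float).reshape(-1,1,2),K,D).reshape(-1,2)
    R=V[:3,:3];c=-R.T@V[:3,3]; d=np.c_[p,np.ones(len(p))]@R
    return c+d*((z-c[2])/d[:,2])[:,None]
def shot(n,tag):
    im,d=vision.get_image(n); np.save(f"{n}{tag}.npy",d); np.save(f"{n}{tag}im.npy",im)
    cv2.imwrite(f"pics/{n}{tag}.png",cv2.cvtColor(im,cv2.COLOR_RGB2BGR)); return im,d
def crop(im,x0,y0,x1,y1,f,name):
    cv2.imwrite(f"pics/{name}.png",cv2.cvtColor(cv2.resize(im[y0:y1,x0:x1],None,fx=f,fy=f,interpolation=cv2.INTER_CUBIC),cv2.COLOR_RGB2BGR))
E
python3 - <<'E'
from h import *
np.set_printoptions(precision=4,suppress=True)
for n in ("top","side"):
    d=np.load(f"{n}0.npy")
    for lab in ("stand_foot","post_saddle","roller_mid","catch_pedal","ink_tin","bottle","palette_knife"):
        try: r=vision.masks_of(n,lab)
        except Exception as e: print(n,lab,e); continue
        for k,o in enumerate(r[:3]):
            P,uv=cloud(n,d,o["pixels"])
            np.save(f"m_{n}_{lab}_{k}.npy",o["pixels"])
            print(n,lab,round(o["p"],2),o["extent"],len(P),np.median(P,0) if len(P) else None, P.min(0) if len(P) else '',P.max(0) if len(P) else '')
im=np.load("top0im.npy"); crop(im,130,90,330,260,4,"c_top"); im=np.load("side0im.npy"); crop(im,190,130,390,280,4,"c_side")
E
```

```text
top stand_foot 0.85 [227.1, 120.8, 285.4, 154.3] 1772 [0.7375 0.0437 0.0105] [ 0.6964 -0.0341 -0.0008] [0.7986 0.1263 0.1216]
top stand_foot 0.83 [150.9, 181.0, 191.3, 243.1] 1897 [0.5261 0.287  0.01  ] [ 0.4528  0.2409 -0.0087] [0.6196 0.3502 0.1217]
top post_saddle 0.9 [271.3, 177.7, 304.5, 219.7] 1124 [ 0.5434 -0.032   0.0114] [ 0.5001 -0.0846 -0.0075] [0.615  0.0146 0.163 ]
top roller_mid 0.86 [388.3, 172.3, 406.9, 249.9] 887 [ 0.5008 -0.3293  0.0525] [ 0.3975 -0.376  -0.0036] [ 0.6109 -0.3034  0.0661]
top catch_pedal 0.62 [165.6, 213.6, 176.5, 240.0] 149 [0.4943 0.2895 0.0339] [0.4634 0.2775 0.0166] [0.5175 0.3035 0.0457]
top catch_pedal 0.61 [263.8, 124.7, 280.3, 136.8] 168 [ 0.7463 -0.0065  0.0323] [ 0.7331 -0.0311  0.0017] [0.7695 0.0254 0.0428]
top ink_tin 0.95 [162.8, 122.3, 195.9, 158.8] 870 [0.7276 0.2575 0.0597] [ 0.6919  0.2193 -0.0063] [0.7795 0.3042 0.0694]
top bottle 0.9 [337.8, 124.1, 365.4, 155.7] 563 [ 0.6895 -0.217   0.0987] [ 0.6707 -0.2715 -0.0087] [ 0.7675 -0.1937  0.1541]
top bottle 0.57 [270.1, 177.4, 304.9, 218.2] 1071 [ 0.5429 -0.0321  0.0117] [ 0.5017 -0.
[... 1121 characters left out ...]
493  0.2884 0.0341] [ 0.4619  0.2743 -0.0012] [0.515  0.3694 0.0434]
side ink_tin 0.82 [318.0, 168.2, 347.5, 199.8] 761 [0.7309 0.2368 0.0545] [ 0.6925  0.216  -0.0002] [0.776  0.3074 0.068 ]
side bottle 0.84 [331.2, 257.2, 361.2, 318.5] 1379 [ 0.6973 -0.2395  0.0824] [ 0.6717 -0.2529 -0.0016] [ 0.7594 -0.0368  0.154 ]
side bottle 0.43 [203.0, 327.8, 308.1, 352.0] 1731 [ 0.503  -0.3427  0.0507] [ 0.3913 -0.3628 -0.0018] [ 0.6109 -0.2658  0.065 ]
side bottle 0.25 [262.1, 153.1, 276.2, 185.3] 344 [0.5349 0.2799 0.0744] [0.5181 0.27   0.0041] [0.5562 0.4866 0.1215]
side palette_knife 0.68 [203.4, 230.2, 223.8, 284.0] 794 [ 0.3919 -0.0058  0.0046] [ 0.3522 -0.1403 -0.0039] [0.4204 0.0726 0.0241]
```

View pics/c_top.png

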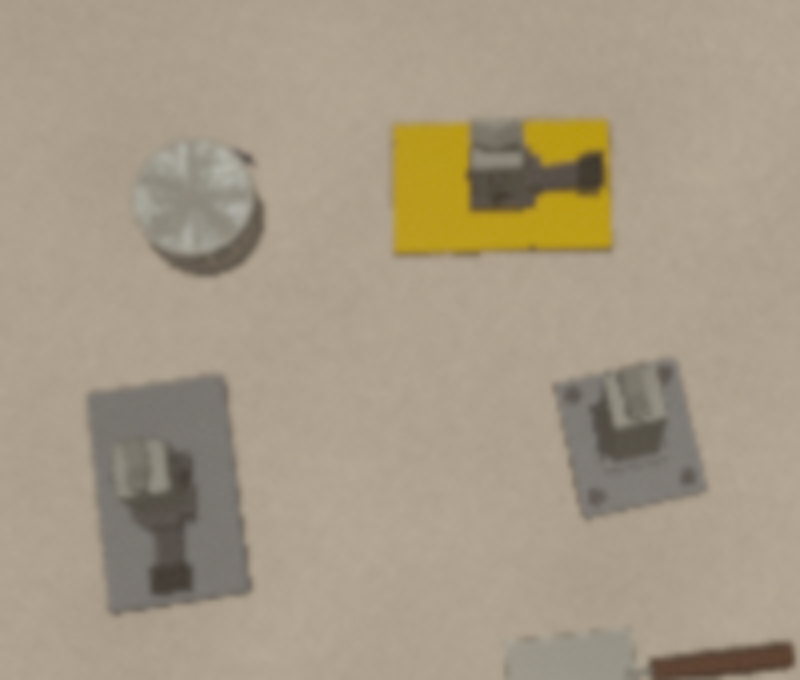

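View pics/c_side.png

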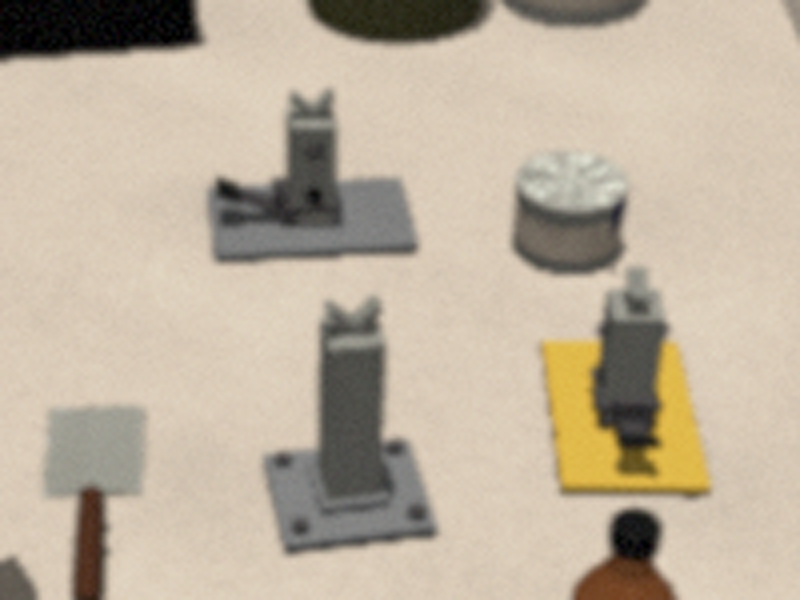

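```bash
cat > fit.py <<'E'
from h import *
np.set_printoptions(precision=4,suppress=True)
def rect(P):
    (c,s,a)=cv2.minAreaRect((P[:,:2]*1000).astype(np.float32)); return np.array(c)/1000,np.array(s),a
def plate(P,lo,hi):
    Q=P[(P[:,2]>lo)&(P[:,2]<hi)]
    # raster & largest component to drop outliers
    return rect(Q),len(Q)
E
python3 - <<'E'
from fit import *
for n in ("top","side"):
    d=np.load(f"{n}0.npy")
    allP,uv=cloud(n,d)
    for lab,c,r in (("stand",(0.536,0.287),.12),("post",(0.55,-.035),.09)):
        s=(np.hypot(*(allP[:,:2]-c).T)<r)
        P=allP[s]; 
        k=(P[:,2]>0.006)&(P[:,2]<0.0145)
        Q=P[k]
        # keep points with dense neighbours
        from scipy.spatial import cKDTree
        t=cKDTree(Q[:,:2]); cnt=np.array([len(x) for x in t.query_ball_point(Q[:,:2],.006)])
        Q=Q[cnt>8]
        print(n,lab,rect(Q),np.median(Q[:,2]),len(Q))
        top=P[P[:,2]>(0.1 if lab=="stand" else .14)]
        t=cKDTree(top); cnt=np.array([len(x) for x in t.query_ball_point(top,.006)])
        print("  top",rect(top[cnt>4]),top[:,2].max(), np.median(top,0))
    s=(np.hypot(*(allP[:,:2]-(.502,-.335)).T)<.15)&(allP[:,2]>.048)
    Q=allP[s]; c=Q.mean(0); w,v=np.linalg.eigh(np.cov((Q-c).T)); print(n,"roller",c,v[:,2],Q[:,2].max(),(Q-c)@v[:,2:].min() if 0 else (((Q-c)@v[:,2]).min(),((Q-c)@v[:,2]).max()))
    # table
    T=allP[(abs(allP[:,2])<.02)&(np.hypot(*(allP[:,:2]-(.45,.13)).T)<.06)]; print("table z",np.median(T[:,2]))
E
```

```text
top stand (array([0.535 , 0.2925]), array([157.5469,  95.3318]), 5.12169885635376) 0.009497052047284665 761
  top (array([0.5357, 0.2936]), array([34.294 , 28.5441]), 7.18494987487793) 0.1217059860241955 [0.5368 0.2935 0.1102]
top post (array([ 0.5554, -0.0352]), array([96.2123, 87.2889]), 8.682371139526367) 0.009432560546876585 382
  top (array([ 0.5565, -0.032 ]), array([25.9265, 34.9576]), 86.42537689208984) 0.1630245405463098 [ 0.5582 -0.0345  0.1493]
top roller [ 0.5031 -0.3322  0.0559] [-0.9939  0.1099  0.0034] 0.06606208708676685 (np.float64(-0.08654747526334317), np.float64(0.05556515926263924))
table z -0.0012157558780064616
side stand (array([0.5343, 0.2538]), array([113.7448,  52.5731]), 34.566062927246094) 0.010749540108041434 20
  top (array([0.531 , 0.2932]), array([25.4246, 28.0851]), 29.35337257385254) 0.12152344793120087 [0.5333 0.2912 0.1062]
side post (array([ 0.5562, -0.0367]), array([96.5332, 87.5751]), 9.014750480651855) 0.010760905301489446 443
  top (array([ 0.5563, -0.0369]), array([35.0341, 31.4327]), 7.456301212310791) 0.16095751528640398 [ 0.5565 -0.0379  0.1466]
side roller [ 0.5042 -0.338   0.057 ] [-0.9947  0.1027 -0.0021] 0.06498946359296148 (np.float64(-0.05558530779301752), np.float64(0.05651163026925828))
table z 0.0009881901863562294
```

Candidates for the loose stand in the top view are the grey-plate stand with pedal at (172,212), the yellow look-alike at (256,137) and the bolted post at (287,198). The close crop shows a grey 160x100 plate with a pedal and a button face on the one at (172,212), so I choose that one.

```bash
cat > plan.py <<'E'
from h import *
from scipy.spatial.transform import Rotation as Ro
np.set_printoptions(precision=4,suppress=True)
def down(yaw):
    a=np.radians(yaw); x=np.array([np.cos(a),np.sin(a),0]); z=np.array([0,0,-1.]); return np.c_[x,np.cross(z,x),z]
def rel(p,yaw,s=None):
    s=s or status.observe(); R=s["tool_rot"]
    d=R.T@(np.array(p)-s["position"])/0.05
    w=Ro.from_matrix(R.T@down(yaw)).as_rotvec(degrees=True)/8
    return np.r_[d,w]
def show(p,yaw):
    s=status.observe(); print("t",round(s["time_s"],2),"pos",s["position"],"yaw",np.degrees(np.arctan2(s["tool_rot"][1,0],s["tool_rot"][0,0])).round(2),"q",s["q"].round(1),"F",s["ft_force"].round(1),"w",round(s["grip_width"],4))
    print("rel",rel(p,yaw))
E
python3 - <<'E'
from plan import *
show((0.42,-0.1,.25),55)
from scipy.optimize import least_squares
P=[]
for n in ("top","side"):
    A,_=cloud(n,np.load(f"{n}0.npy")); s=(np.hypot(*(A[:,:2]-(.503,-.335)).T)<.075)&(A[:,2]>.042)&(A[:,2]<.07)
    Q=A[s]
    def res(p):
        u=np.array([np.cos(p[2]),np.sin(p[2])]); e=Q[:,:2]-[.503,p[0]]; t=e@[-u[1],u[0]]
        return np.hypot(t,Q[:,2]-p[1])-.025
    r=least_squares(res,[-.335,.035,-.1],loss="soft_l1",f_scale=.002); print(n,r.x,np.degrees(r.x[2]),len(Q),r.cost)
    u=np.array([np.cos(r.x[2]),np.sin(r.x[2])]); s=(np.hypot(*(A[:,:2]-(.503,-.335)).T)<.1)&(A[:,2]>.048)&(A[:,2]<.07); t=(A[s][:,:2]-[.503,r.x[0]])@u; print(np.sort(t)[[0,3,10,-10,-3,-1]])
E
```

```text
t 0.8 pos [ 0.1445 -0.5307  0.2313] yaw 15.23 q [-87.1  21.8  74.3   0.   83.9 -12.3] F [-0.5 -0.2 -0.1] w 0.0856
rel [ 7.5796 -6.8633 -0.3735  0.0001  0.0001 -4.9713]
top [-0.3339  0.034  -0.1147] -6.569495066487565 674 0.0016003068371901776
[-0.0557 -0.0549 -0.054   0.0538  0.0562  0.0865]
side [-0.3306  0.0358 -0.1129] -6.46984244737015 1141 0.0019484391977470348
[-0.0545 -0.0533 -0.0523  0.0561  0.0574  0.0576]
```

>>> {"name": "send_rows", "arguments": {
  "targets": [
    [1.25, -1.15, -0.1, 0, 0, -0.8, 0],
    [2.5, -2.3, -0.2, 0, 0, -1.6, 0],
    [3.75, -3.45, -0.3, 0, 0, -2.5, 0],
    [5, -4.6, -0.4, 0, 0, -3.4, 0],
    [6.2, -5.7, -0.4, 0, 0, -4.2, 0]
  ],
  "grip_force": 30
}}

```text
time_s: 1.42
position: [0.3113, -0.2648, 0.2483]
tool_rot: [[0.656, 0.755, 0.001], [0.755, -0.656, -0.001], [-0.0, 0.001, -1.0]]
ft_force: [1.4, -0.6, -1.0]
grip_width: 0.0003
```

```bash
python3 -c "
from plan import *
show((0.461,0.286,.10),95.1); show((.43,.1,.18),75)"
```

```text
t 1.43 pos [ 0.3113 -0.2648  0.2483] yaw 49.02 q [-57.1   6.6  92.6   0.   80.7 -16.1] F [ 1.4 -0.6 -1. ] w 0.0003
rel [10.2808 -4.9674  2.9602  0.0057  0.0037 -5.7602]
t 1.43 pos [ 0.3113 -0.2648  0.2483] yaw 49.02 q [-57.1   6.6  92.6   0.   80.7 -16.1] F [ 1.4 -0.6 -1. ] w 0.0003
rel [ 7.0657 -2.9943  1.3625  0.0061  0.0026 -3.2477]
```

>>> {"name": "send_rows", "arguments": {
  "targets": [
    [1.1, -0.45, 0, 0, 0, -0.6, 0],
    [2.2, -0.95, 0, 0, 0, -1.2, 0],
    [3.3, -1.45, 0.1, 0, 0, -1.8, 0],
    [4.4, -1.9, 0.3, 0, 0, -2.4, 0],
    [5.5, -2.4, 0.4, 0, 0, -3.0, 0]
  ]
}}

```text
time_s: 2.05
position: [0.4016, 0.0214, 0.2279]
tool_rot: [[0.293, 0.956, 0.001], [0.956, -0.293, -0.0], [-0.0, 0.001, -1.0]]
ft_force: [0.8, -0.4, 0.5]
grip_width: 0.0003
```

>>> {"name": "send_rows", "arguments": {
  "targets": [
    [0, 0, 0, 0, 0, 0, 0]
  ]
}}

```text
time_s: 2.17
position: [0.4013, 0.023, 0.2277]
tool_rot: [[0.288, 0.958, -0.0], [0.958, -0.288, 0.001], [0.0, -0.001, -1.0]]
ft_force: [-0.2, -0.5, 0.3]
grip_width: 0.0001
```

```bash
python3 -c "
from plan import *
show((0.461,0.286,.08),95.1)"
```

```text
t 2.17 pos [0.4013 0.023  0.2277] yaw 73.28 q [-13.7   7.   95.8   0.   77.3   3. ] F [-0.2 -0.5  0.3] w 0.0001
rel [ 5.3791 -0.3675  2.9565 -0.004  -0.0041 -2.727 ]
```

>>> {"name": "send_rows", "arguments": {
  "targets": [
    [1.2, -0.05, 0, 0, 0, -0.6, 0],
    [2.4, -0.15, 0.2, 0, 0, -1.2, 0],
    [3.6, -0.25, 1.0, 0, 0, -1.9, 0],
    [4.6, -0.3, 1.8, 0, 0, -2.5, 0],
    [5.38, -0.37, 2.8, 0, 0, -2.73, 0]
  ]
}}

```text
time_s: 2.8
position: [0.4627, 0.2752, 0.0965]
tool_rot: [[-0.082, 0.997, 0.003], [0.997, 0.082, 0.001], [0.0, 0.003, -1.0]]
ft_force: [0.9, -0.3, -0.3]
grip_width: 0.0
```

>>> {"name": "send_rows", "arguments": {
  "targets": [
    [0, 0, 0, 0, 0, 0, 0]
  ]
}}

```text
time_s: 2.92
position: [0.4605, 0.2746, 0.0938]
tool_rot: [[-0.083, 0.997, -0.006], [0.997, 0.083, -0.002], [-0.002, -0.006, -1.0]]
ft_force: [-0.2, -0.7, 0.6]
grip_width: -0.0
```

```bash
python3 -c "
from plan import *
show((0.461,0.286,.042),95.1)
im,d=shot('side','1'); crop(im,190,90,330,210,5,'c_side1')"
```

```text
t 2.92 pos [0.4605 0.2746 0.0938] yaw 94.74 q [18.2 28.7 88.1 -0.  63.6 13.4] F [-0.2 -0.7  0.6] w -0.0
rel [ 0.2273  0.036   1.0345 -0.0454  0.011  -0.0447]
```

View pics/c_side1.png

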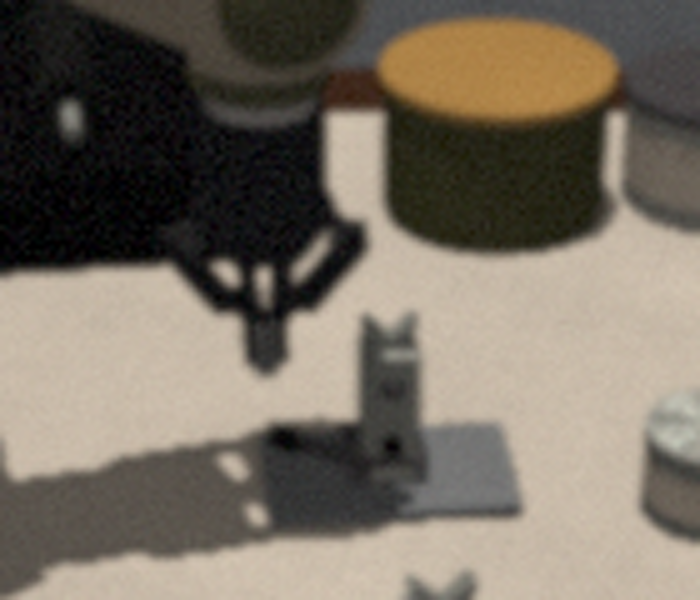

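>>> {"name": "send_rows", "arguments": {
  "targets": [
    [0.1, 0, 0, 0, 0, 1.3, 0],
    [0.2, 0, 0, 0, 0, 2.6, 0],
    [0.22, 0.03, 0, 0, 0, 3.9, 0],
    [0.22, 0.03, 0, 0, 0, 5.2, 0],
    [0.22, 0.03, 0, 0, 0, 6.5, 0]
  ]
}}

```text
time_s: 3.6
position: [0.4632, 0.2838, 0.0993]
tool_rot: [[0.741, 0.671, 0.003], [0.671, -0.741, 0.001], [0.003, 0.002, -1.0]]
ft_force: [0.5, 0.0, 1.4]
grip_width: 0.0001
```

>>> {"name": "send_rows", "arguments": {
  "targets": [
    [0, 0, 0, 0, 0, 1.3, 0],
    [0, 0, 0, 0, 0, 2.6, 0],
    [0, 0, 0, 0, 0, 3.9, 0],
    [0, 0, 0, 0, 0, 4.7, 0],
    [0, 0, 0, 0, 0, 4.7, 0]
  ]
}}

```text
time_s: 4.22
position: [0.463, 0.2841, 0.099]
tool_rot: [[0.996, 0.087, 0.003], [0.087, -0.996, 0.001], [0.003, -0.0, -1.0]]
ft_force: [0.5, 1.0, 0.2]
grip_width: -0.0001
```

```bash
python3 -c "
from plan import *
show((0.464,0.286,.042),5.1)"
```

```text
t 4.22 pos [0.463  0.2841 0.099 ] yaw 4.99 q [ 19.1  28.7  86.9  -0.   64.2 104.1] F [0.5 1.  0.2] w -0.0001
rel [ 0.0203 -0.0351  1.1391 -0.0035 -0.0205 -0.0133]
```

>>> {"name": "send_rows", "arguments": {
  "targets": [
    [0.02, -0.03, 0.6, 0, 0, 0, 0],
    [0.02, -0.03, 1.1, 0, 0, 0, 0],
    [0.02, -0.03, 1.2, 0, 0, 0, 0],
    [0.02, -0.03, 1.3, 0, 0, 0, 0],
    [0.02, -0.03, 1.4, 0, 0, 0, 0]
  ]
}}

```text
time_s: 4.85
position: [0.4634, 0.287, 0.0279]
tool_rot: [[0.996, 0.089, 0.002], [0.089, -0.996, 0.001], [0.002, -0.0, -1.0]]
ft_force: [0.0, -0.1, 1.1]
grip_width: 0.0004
```

>>> {"name": "send_rows", "arguments": {
  "targets": [
    [0, 0, 0.06, 0, 0, 0, 0],
    [0, 0, 0.1, 0, 0, 0, 0],
    [0, 0, 0.1, 0, 0, 0, 0]
  ]
}}

```text
time_s: 5.22
position: [0.4629, 0.2871, 0.0223]
tool_rot: [[0.996, 0.089, 0.0], [0.089, -0.996, 0.0], [0.0, -0.0, -1.0]]
ft_force: [-0.5, 0.1, 1.6]
grip_width: 0.0001
```

```bash
python3 -c "
from plan import *
show((0.464,0.286,.1),5.1)
im,d=shot('side','2'); crop(im,190,90,330,210,5,'c_side2')"
```

```text
t 5.22 pos [0.4629 0.2871 0.0223] yaw 5.08 q [ 19.3  35.1  91.   -0.   53.9 104.3] F [-0.5  0.1  1.6] w 0.0001
rel [ 0.0204  0.0231 -1.5549 -0.     -0.0014 -0.0028]
```

View pics/c_side2.png

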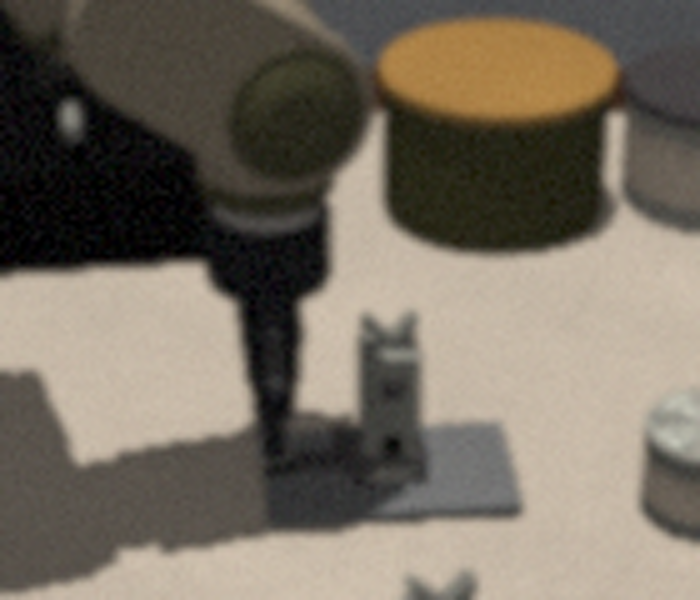

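>>> {"name": "send_rows", "arguments": {
  "targets": [
    [0, 0, -0.4, 0, 0, 0, 0],
    [0, 0, -1.2, 0, 0, 0, 0],
    [0, 0, -2.4, 0, 0, -1, 20],
    [0.3, 0, -2.9, 0, 0, -2, 60],
    [0.6, 0, -2.9, 0, 0, -3.2, 85]
  ]
}}

```text
time_s: 5.9
position: [0.4939, 0.2901, 0.1698]
tool_rot: [[0.857, 0.515, 0.005], [0.515, -0.857, 0.002], [0.005, 0.001, -1.0]]
ft_force: [0.2, -0.3, 0.5]
grip_width: 0.0547
```

```bash
python3 -c "
from fit import *
from plan import *
show((0.535,.2925,.165),95.1)
im,d=shot('side','3'); crop(im,190,110,330,230,5,'c_side3')"
```

```text
t 5.9 pos [0.4939 0.2901 0.1698] yaw 30.99 q [18.6 26.8 76.7  0.  76.2 77.6] F [ 0.2 -0.3  0.5] w 0.0547
rel [ 0.7284  0.3821  0.1009  0.028  -0.0289 -8.0141]
```

View pics/c_side3.png

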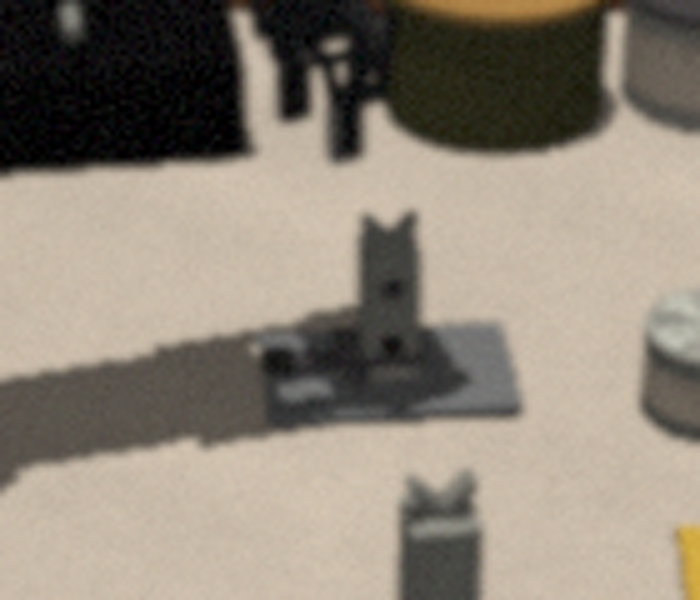

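>>> {"name": "send_rows", "arguments": {
  "targets": [
    [0.2, 0.1, 0, 0, 0, -1.3, 85],
    [0.4, 0.2, 0, 0, 0, -2.6, 85],
    [0.6, 0.3, 0, 0, 0, -3.9, 85],
    [0.72, 0.38, 0, 0, 0, -5.2, 85],
    [0.73, 0.38, 0, 0, 0, -6.5, 85]
  ]
}}

```text
time_s: 6.58
position: [0.5338, 0.2918, 0.1666]
tool_rot: [[0.125, 0.992, -0.001], [0.992, -0.125, -0.0], [-0.0, -0.001, -1.0]]
ft_force: [-0.0, -0.4, 0.8]
grip_width: 0.0851
```

>>> {"name": "send_rows", "arguments": {
  "targets": [
    [0, 0, 0, 0, 0, -1.2, 85],
    [0, 0, 0, 0, 0, -1.5, 85]
  ]
}}

```text
time_s: 6.82
position: [0.5334, 0.2919, 0.1667]
tool_rot: [[-0.081, 0.997, -0.001], [0.997, 0.081, -0.0], [-0.0, -0.001, -1.0]]
ft_force: [-0.3, 1.1, -0.1]
grip_width: 0.085
```

```bash
python3 -c "
from plan import *
show((0.5353,.2927,.064),95.1)"
```

```text
t 6.83 pos [0.5334 0.2919 0.1667] yaw 94.67 q [17.5 30.5 70.6 -0.  78.9 12.9] F [-0.3  1.1 -0.1] w 0.085
rel [ 0.0128  0.0405  2.0538 -0.0059  0.0014 -0.0533]
```

>>> {"name": "send_rows", "arguments": {
  "targets": [
    [0.01, 0.04, 0.6, 0, 0, -0.05, 85],
    [0.01, 0.04, 1.2, 0, 0, -0.05, 85],
    [0.01, 0.04, 1.8, 0, 0, -0.05, 85],
    [0.01, 0.04, 2.08, 0, 0, -0.05, 85],
    [0.01, 0.04, 2.08, 0, 0, -0.05, 60]
  ],
  "grip_force": 40
}}

```text
time_s: 7.45
position: [0.5354, 0.2925, 0.0626]
tool_rot: [[-0.087, 0.996, -0.001], [0.996, 0.087, -0.0], [-0.0, -0.001, -1.0]]
ft_force: [0.4, 0.4, 0.1]
grip_width: 0.0696
```

>>> {"name": "send_rows", "arguments": {
  "targets": [
    [0, 0, 0, 0, 0, 0, 40],
    [0, 0, 0, 0, 0, 0, 34],
    [0, 0, 0, 0, 0, 0, 30],
    [0, 0, 0, 0, 0, 0, 30]
  ]
}}

```text
time_s: 7.95
position: [0.536, 0.2928, 0.0644]
tool_rot: [[-0.088, 0.996, 0.001], [0.996, 0.088, 0.0], [0.0, 0.001, -1.0]]
ft_force: [-3.0, -0.5, 6.1]
grip_width: 0.0356
```

```bash
python3 -c "
from plan import *
show((0.5287,.138,.064),98.85)
im,d=shot('side','4'); crop(im,190,90,330,210,5,'c_side4')"
```

```text
t 7.95 pos [0.536  0.2928 0.0644] yaw 95.07 q [17.6 36.8 77.5 -0.  65.6 12.5] F [-3.  -0.5  6.1] w 0.0356
rel [-3.0706 -0.4182  0.007   0.0106 -0.0019 -0.472 ]
```

View pics/c_side4.png

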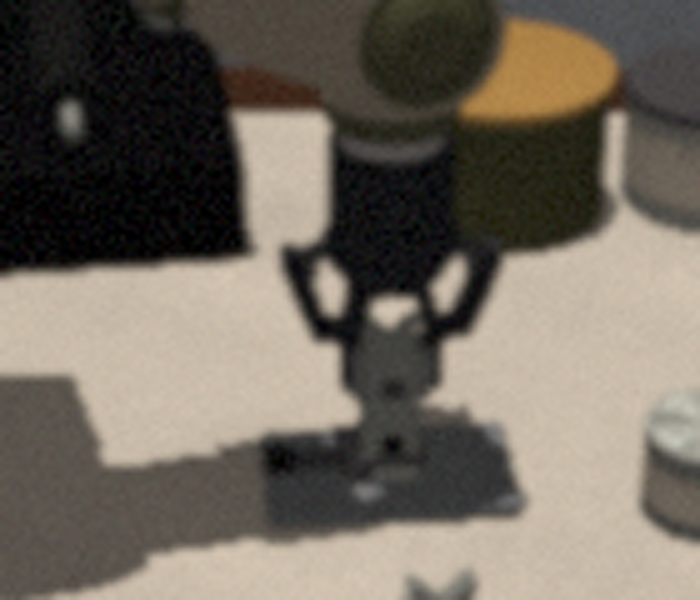

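>>> {"name": "send_rows", "arguments": {
  "targets": [
    [0, 0, -0.12, 0, 0, 0, 30],
    [0, 0, -0.3, 0, 0, 0, 30],
    [-0.2, -0.03, -0.4, 0, 0, -0.1, 30],
    [-0.5, -0.07, -0.4, 0, 0, -0.2, 30],
    [-0.9, -0.12, -0.4, 0, 0, -0.3, 30]
  ],
  "grip_force": 50
}}

```text
time_s: 8.62
position: [0.5335, 0.2463, 0.0831]
tool_rot: [[-0.131, 0.991, -0.0], [0.991, 0.131, -0.0], [-0.0, -0.001, -1.0]]
ft_force: [0.0, 1.1, -8.5]
grip_width: 0.0353
```

>>> {"name": "send_rows", "arguments": {
  "targets": [
    [-0.45, -0.06, 0, 0, 0, -0.06, 30],
    [-0.9, -0.12, 0, 0, 0, -0.12, 30],
    [-1.35, -0.18, 0, 0, 0, -0.17, 30],
    [-1.75, -0.24, 0, 0, 0, -0.17, 30],
    [-1.95, -0.27, 0, 0, 0, -0.17, 30]
  ]
}}

```text
time_s: 9.25
position: [0.533, 0.1475, 0.0832]
tool_rot: [[-0.152, 0.988, -0.0], [0.988, 0.152, -0.0], [-0.0, -0.0, -1.0]]
ft_force: [0.0, -0.0, -8.5]
grip_width: 0.0351
```

>>> {"name": "send_rows", "arguments": {
  "targets": [
    [0, 0, 0, 0, 0, 0, 30],
    [0, 0, 0, 0, 0, 0, 30]
  ]
}}

```text
time_s: 9.5
position: [0.533, 0.1494, 0.0832]
tool_rot: [[-0.154, 0.988, 0.0], [0.988, 0.154, 0.0], [0.0, 0.0, -1.0]]
ft_force: [1.4, -0.0, -8.5]
grip_width: 0.0356
```

```bash
python3 -c "
from plan import *
show((0.5287,.138,.082),98.85)
im,d=shot('side','5'); crop(im,190,100,330,260,4,'c_side5')
im,d=shot('top','5'); crop(im,130,130,330,260,4,'c_top5')"
```

```text
t 9.5 pos [0.533  0.1494 0.0832] yaw 98.85 q [ 3.4 30.8 86.2  0.  63.  -5.5] F [ 1.4 -0.  -8.5] w 0.0356
rel [-0.2117 -0.1207  0.0237  0.0014 -0.0022  0.0005]
```

View pics/c_side5.png

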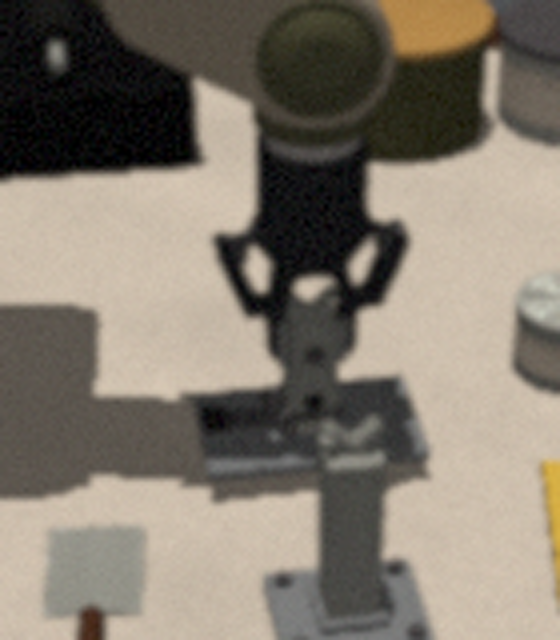

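View pics/c_top5.png

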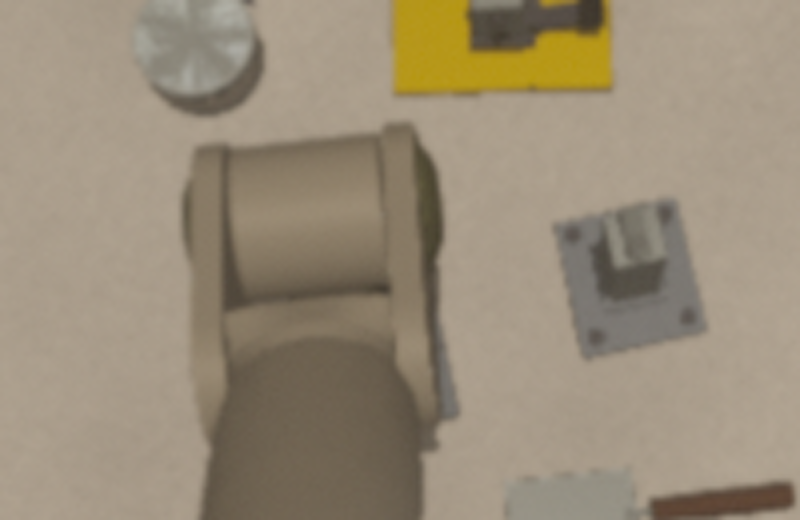

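>>> {"name": "send_rows", "arguments": {
  "targets": [
    [-0.12, -0.07, 0, 0, 0, 0, 30],
    [-0.21, -0.12, 0, 0, 0, 0, 30],
    [-0.21, -0.12, 0.15, 0, 0, 0, 30],
    [-0.21, -0.12, 0.28, 0, 0, 0, 30],
    [-0.21, -0.12, 0.35, 0, 0, 0, 30]
  ]
}}

```text
time_s: 10.22
position: [0.5284, 0.1376, 0.065]
tool_rot: [[-0.154, 0.988, -0.001], [0.988, 0.154, -0.0], [0.0, -0.001, -1.0]]
ft_force: [-3.6, -0.9, -1.5]
grip_width: 0.0356
```

>>> {"name": "send_rows", "arguments": {
  "targets": [
    [0, 0, 0.02, 0, 0, 0, 30],
    [0, 0, 0.04, 0, 0, 0, 30],
    [0, 0, 0.04, 0, 0, 0, 30]
  ]
}}

```text
time_s: 10.6
position: [0.5287, 0.1376, 0.0645]
tool_rot: [[-0.154, 0.988, 0.001], [0.988, 0.154, -0.0], [-0.0, 0.001, -1.0]]
ft_force: [-5.4, -1.3, 2.2]
grip_width: 0.0354
```

>>> {"name": "send_rows", "arguments": {
  "targets": [
    [0, 0, 0, 0, 0, 0, 60],
    [0, 0, 0, 0, 0, 0, 85],
    [0, 0, 0, 0, 0, 0, 85],
    [0, 0, -0.8, 0, 0, 0, 85],
    [0, 0, -1.9, 0, 0, 0, 85]
  ]
}}

```text
time_s: 11.22
position: [0.5283, 0.1375, 0.159]
tool_rot: [[-0.153, 0.988, -0.003], [0.988, 0.153, -0.0], [0.0, -0.003, -1.0]]
ft_force: [0.5, -0.2, 0.2]
grip_width: 0.0852
```

>>> {"name": "send_rows", "arguments": {
  "targets": [
    [0, 0, -0.2, 0, 0, 1.3, 85],
    [0, 0, -0.2, 0, 0, 2.6, 85],
    [0, 0, -0.2, 0, 0, 3.9, 85],
    [0, 0, -0.2, 0, 0, 5.2, 85],
    [0, 0, -0.2, 0, 0, 6.5, 85]
  ]
}}

```text
time_s: 11.85
position: [0.5289, 0.1375, 0.1687]
tool_rot: [[0.689, 0.725, 0.0], [0.725, -0.689, 0.0], [0.0, 0.0, -1.0]]
ft_force: [-0.1, -0.5, 0.4]
grip_width: 0.085
```

>>> {"name": "send_rows", "arguments": {
  "targets": [
    [0, 0, 0, 0, 0, 1.3, 85],
    [0, 0, 0, 0, 0, 2.6, 85],
    [0, 0, 0, 0, 0, 3.9, 85],
    [0, 0, 0, 0, 0, 4.75, 85],
    [0, 0, 0, 0, 0, 4.75, 85]
  ]
}}

```text
time_s: 12.48
position: [0.5288, 0.1375, 0.1687]
tool_rot: [[0.988, 0.155, 0.0], [0.155, -0.988, 0.0], [0.0, -0.0, -1.0]]
ft_force: [-0.4, 0.0, 0.3]
grip_width: 0.0849
```

```bash
python3 -c "
from plan import *
show((0.5287,.138,.057),8.85)
im,d=shot('side','6'); crop(im,190,100,330,260,4,'c_side6')
im,d=shot('top','6'); crop(im,130,130,330,260,4,'c_top6')
for n in ('side',):
  A,_=cloud(n,np.load(n+'6.npy'))
  s=(np.hypot(*(A[:,:2]-(.5287,.138)).T)<.04)&(A[:,2]>.095)&(A[:,2]<.122); print(len(A[s]),np.median(A[s],0),A[s].min(0),A[s].max(0))
"
```

```text
t 12.47 pos [0.5288 0.1375 0.1687] yaw 8.89 q [ 2.2 24.5 80.9  0.  74.6 83.3] F [-0.4  0.   0.3] w 0.0849
rel [-0.0017 -0.0095  2.2345 -0.0002 -0.0021  0.0049]
141 [0.5289 0.1354 0.1023] [0.5094 0.1176 0.0955] [0.5483 0.1569 0.1215]
```

View pics/c_side6.png

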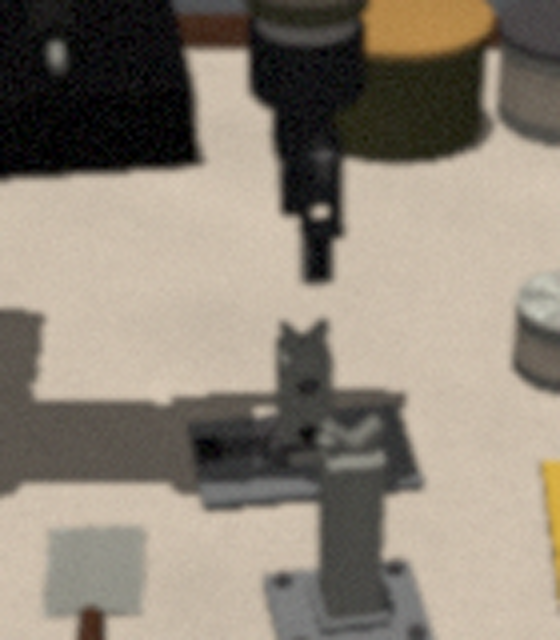

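View pics/c_top6.png

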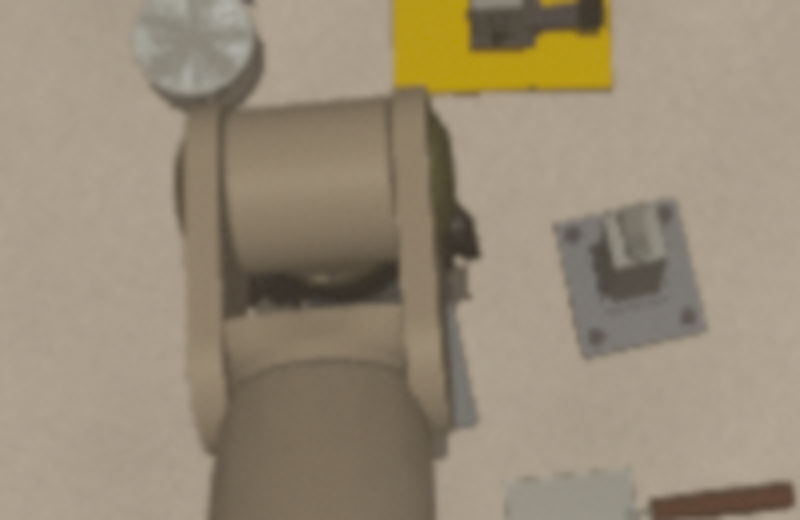

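>>> {"name": "send_rows", "arguments": {
  "targets": [
    [0, 0, 0.7, 0, 0, 0, 85],
    [0, 0, 1.4, 0, 0, 0, 85],
    [0, 0, 2.0, 0, 0, 0, 85],
    [0, 0, 2.24, 0, 0, 0, 75],
    [0, 0, 2.24, 0, 0, 0, 60]
  ],
  "grip_force": 40
}}

```text
time_s: 13.2
position: [0.5288, 0.1375, 0.0566]
tool_rot: [[0.988, 0.154, -0.001], [0.154, -0.988, -0.0], [-0.001, -0.0, -1.0]]
ft_force: [-0.3, 0.2, 0.7]
grip_width: 0.0604
```

>>> {"name": "send_rows", "arguments": {
  "targets": [
    [0, 0, 0, 0, 0, 0, 48],
    [0, 0, 0, 0, 0, 0, 40],
    [0, 0, 0, 0, 0, 0, 30],
    [0, 0, 0, 0, 0, 0, 30],
    [0, 0, 0, 0, 0, 0, 30]
  ]
}}

```text
time_s: 13.82
position: [0.5294, 0.1384, 0.0581]
tool_rot: [[0.988, 0.154, 0.003], [0.154, -0.988, 0.001], [0.003, -0.001, -1.0]]
ft_force: [-0.8, 5.7, 5.9]
grip_width: 0.0357
```

```bash
python3 -c "
from plan import *
show((0.5287,.138,.098),8.85)
im,d=shot('side','7'); crop(im,190,100,330,260,4,'c_side7')
"
```

```text
t 13.82 pos [0.5294 0.1384 0.0581] yaw 8.84 q [ 2.2 32.2 88.8  0.1 58.8 83.3] F [-0.8  5.7  5.9] w 0.0357
rel [-0.0117  0.005  -0.7987 -0.0072 -0.0216 -0.0015]
```

View pics/c_side7.png

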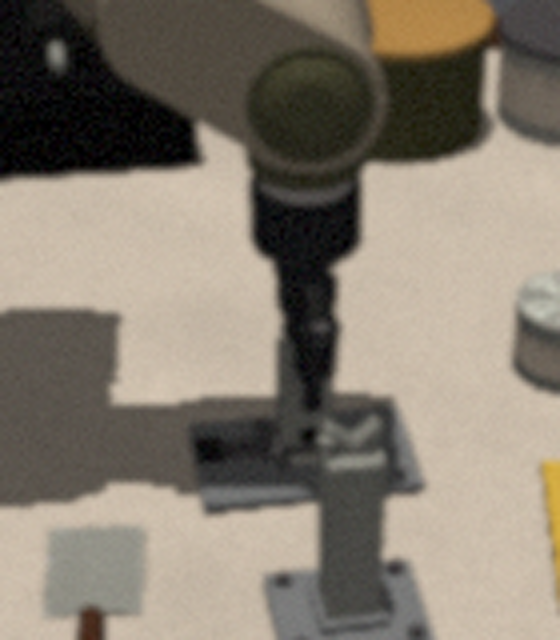

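>>> {"name": "send_rows", "arguments": {
  "targets": [
    [0, 0, -0.08, 0, 0, 0, 30],
    [0, 0, -0.2, 0, 0, 0, 30],
    [0, 0, -0.35, 0, 0, 0, 30],
    [0, 0, -0.5, 0, 0, 0, 30],
    [0, 0, -0.65, 0, 0, 0, 30]
  ]
}}

```text
time_s: 14.5
position: [0.5286, 0.1374, 0.0897]
tool_rot: [[0.988, 0.153, -0.0], [0.153, -0.988, -0.0], [-0.0, 0.0, -1.0]]
ft_force: [-1.6, -0.9, -6.1]
grip_width: 0.0357
```

```bash
python3 -c "
from plan import *
show((0.5287,.138,.0986),8.85)
im,d=shot('side','8'); crop(im,190,100,330,260,4,'c_side8')
"
```

```text
t 14.5 pos [0.5286 0.1374 0.0897] yaw 8.82 q [ 2.2 29.7 87.  -0.  63.4 83.3] F [-1.6 -0.9 -6.1] w 0.0357
rel [ 0.0036 -0.011  -0.1778  0.0006  0.0015 -0.0032]
```

View pics/c_side8.png

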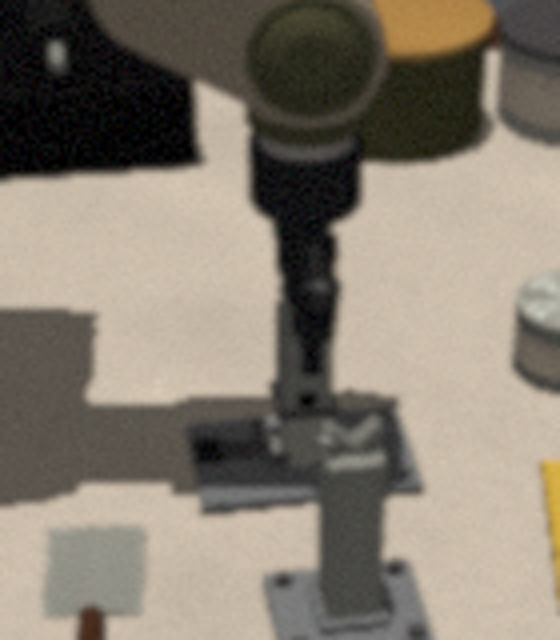

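>>> {"name": "send_rows", "arguments": {
  "targets": [
    [0, 0, -0.05, 0, 0, 0, 30],
    [0, 0, -0.1, 0, 0, 0, 30],
    [0, 0, -0.14, 0, 0, 0, 30],
    [0, 0, -0.17, 0, 0, 0, 30],
    [0, 0, -0.19, 0, 0, 0, 30]
  ]
}}

```text
time_s: 15.18
position: [0.5289, 0.1375, 0.0987]
tool_rot: [[0.988, 0.154, 0.0], [0.154, -0.988, -0.0], [0.0, 0.0, -1.0]]
ft_force: [-0.4, -1.1, -2.2]
grip_width: 0.0358
```

>>> {"name": "send_rows", "arguments": {
  "targets": [
    [0, 0, -0.015, 0, 0, 0, 30],
    [0, 0, -0.03, 0, 0, 0, 30]
  ]
}}

```text
time_s: 15.42
position: [0.5283, 0.1376, 0.0995]
tool_rot: [[0.988, 0.153, -0.002], [0.153, -0.988, 0.0], [-0.002, -0.0, -1.0]]
ft_force: [0.0, -1.0, -9.0]
grip_width: 0.0358
```

```bash
python3 -c "
from plan import *
show((0.5287,.138,.0986),8.85)
im,d=shot('side','9'); crop(im,190,100,330,260,4,'c_side9')
"
```

```text
t 15.43 pos [0.5283 0.1376 0.0995] yaw 8.83 q [ 2.2 29.  86.3  0.  64.8 83.3] F [ 0. -1. -9.] w 0.0358
rel [ 0.0094 -0.0066  0.0181 -0.0026  0.0118 -0.0027]
```

View pics/c_side9.png

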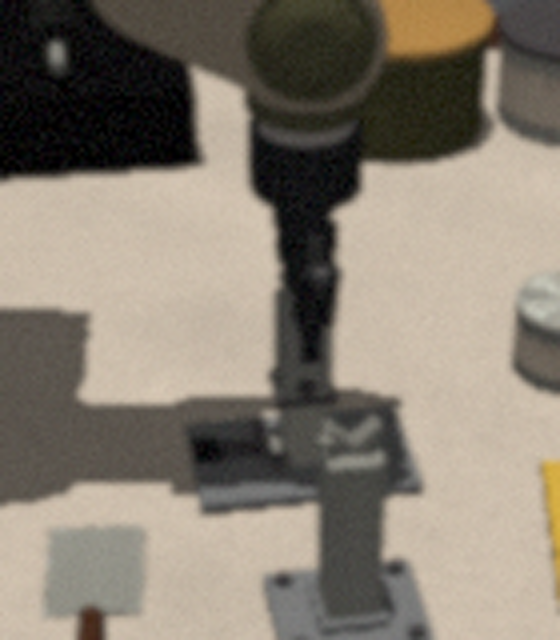

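>>> {"name": "send_rows", "arguments": {
  "targets": [
    [0, 0, 0.03, 0, 0, 0, 30],
    [0, 0, 0.06, 0, 0, 0, 30],
    [0, 0, 0.06, 0, 0, 0, 30]
  ]
}}

```text
time_s: 15.85
position: [0.5283, 0.1376, 0.0975]
tool_rot: [[0.988, 0.154, -0.0], [0.154, -0.988, -0.0], [-0.0, -0.0, -1.0]]
ft_force: [-4.8, -1.7, 0.1]
grip_width: 0.0356
```

>>> {"name": "send_rows", "arguments": {
  "targets": [
    [0, 0, 0, 0, 0, 0, 60],
    [0, 0, 0, 0, 0, 0, 85],
    [0, 0, 0, 0, 0, 0, 85],
    [0, 0, -1.2, 0, 0, 0, 85],
    [0, 0, -2.2, 0, 0, 0, 85]
  ]
}}

```text
time_s: 16.48
position: [0.5289, 0.1375, 0.209]
tool_rot: [[0.988, 0.153, 0.001], [0.153, -0.988, 0.0], [0.001, 0.0, -1.0]]
ft_force: [0.0, -0.2, -0.0]
grip_width: 0.0847
```

>>> {"name": "send_rows", "arguments": {
  "targets": [
    [-0.3, 1, -0.5, 0, 0, 0, 85],
    [-0.6, 2, -0.9, 0, 0, 0, 85],
    [-0.9, 3, -0.9, 0, 0, 0, 85],
    [-1.2, 4, -0.9, 0, 0, 0, 85],
    [-1.5, 5, -0.9, 0, 0, 0.2, 85]
  ]
}}

```text
time_s: 17.1
position: [0.4926, -0.1227, 0.2524]
tool_rot: [[0.992, 0.125, 0.001], [0.125, -0.992, -0.0], [0.001, 0.0, -1.0]]
ft_force: [0.9, 0.1, -0.2]
grip_width: 0.0852
```

```bash
cat > est.py <<'E'
from fit import *
from plan import *
from scipy.spatial import cKDTree
def est(tag,c=(.5287,.1376)):
  for n in ('top','side'):
    d=np.load(f'{n}{tag}.npy'); A,_=cloud(n,d)
    for lab,cc,r,zt in (("stand",c,.11,.135),("post",(.5558,-.036),.08,.135)):
        P=A[np.hypot(*(A[:,:2]-cc).T)<r]
        Q=P[(P[:,2]>.006)&(P[:,2]<.0145)]
        if len(Q)>20:
            cnt=np.array([len(x) for x in cKDTree(Q[:,:2]).query_ball_point(Q[:,:2],.006)]); Q=Q[cnt>8]
            if len(Q)>20: print(n,lab,rect(Q),len(Q))
        T=P[(P[:,2]>zt)&(P[:,2]<.17)&(np.hypot(*(P[:,:2]-cc).T)<.04)]
        if len(T)>10: print("   top",rect(T),T[:,2].max(),len(T))
E
python3 -c "
from est import *
show((0.5035,-.3325,.15),-6.5)
im,d=shot('side','10'); crop(im,190,100,330,260,4,'c_side10')
im,d=shot('top','10'); crop(im,130,130,330,260,4,'c_top10')
est('10')
"
```

```text
t 17.1 pos [ 0.4926 -0.1227  0.2524] yaw 7.19 q [-27.4  16.6  78.6   0.   84.7  55.4] F [ 0.9  0.1 -0.2] w 0.0852
rel [-0.3111  4.1893  2.05    0.0024 -0.0057  1.7115]
top stand (array([0.5276, 0.1349]), array([156.3405,  96.0613]), 8.506898880004883) 805
   top (array([0.5277, 0.1358]), array([36.1956, 35.4979]), 8.053826332092285) 0.1628680389638302 184
top post (array([ 0.5511, -0.0326]), array([92.7861, 85.3844]), 2.1849024295806885) 263
   top (array([ 0.5565, -0.035 ]), array([37.0058, 35.4877]), 10.300880432128906) 0.1646493278958538 187
side stand (array([0.5293, 0.1302]), array([149.7842,  93.6311]), 5.580057621002197) 197
   top (array([0.5294, 0.1338]), array([34.0993, 33.4596]), 11.681536674499512) 0.16136405622044483 124
side post (array([ 0.5561, -0.038 ]), array([97.0453, 85.6078]), 8.136224746704102) 451
   top (array([ 0.5558, -0.0367]), array([36.6865, 35.6229]), 7.472033500671387) 0.1627090818656816 192
```

View pics/c_side10.png

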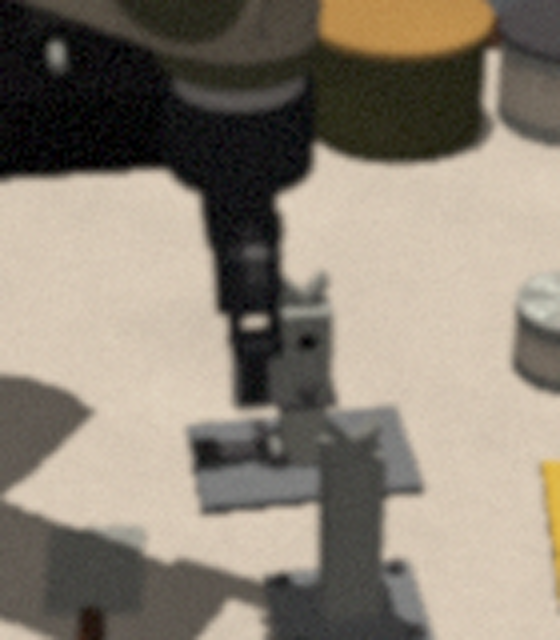

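View pics/c_top10.png

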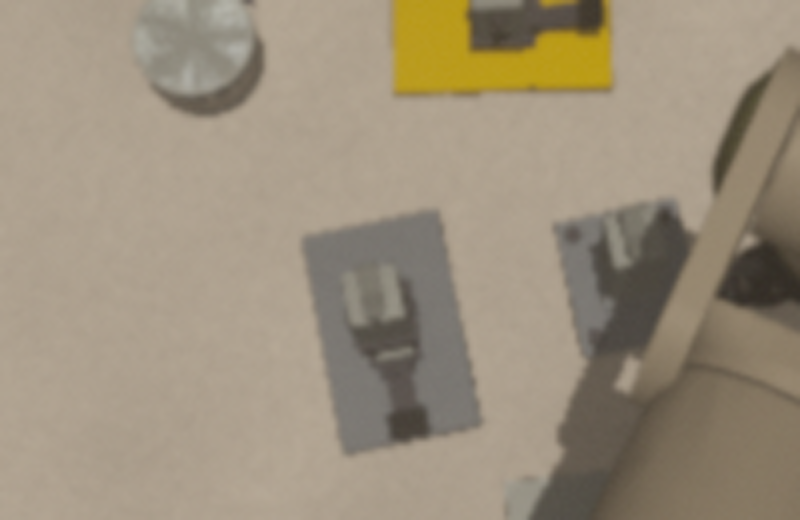

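>>> {"name": "send_rows", "arguments": {
  "targets": [
    [-0.06, 1, 0.2, 0, 0, 0.5, 85],
    [-0.15, 2, 0.5, 0, 0, 1.0, 85],
    [-0.25, 3, 0.9, 0, 0, 1.5, 85],
    [-0.31, 4, 1.4, 0, 0, 1.71, 85],
    [-0.31, 4.2, 2.0, 0, 0, 1.71, 85]
  ]
}}

```text
time_s: 17.82
position: [0.5042, -0.3339, 0.1512]
tool_rot: [[0.993, -0.115, 0.001], [-0.115, -0.993, -0.001], [0.001, 0.001, -1.0]]
ft_force: [0.9, 0.4, 0.6]
grip_width: 0.0853
```

>>> {"name": "send_rows", "arguments": {
  "targets": [
    [0, 0, 0, 0, 0, 0, 85]
  ]
}}

```text
time_s: 17.95
position: [0.5035, -0.3309, 0.1501]
tool_rot: [[0.994, -0.113, -0.003], [-0.113, -0.994, 0.003], [-0.004, -0.003, -1.0]]
ft_force: [-0.9, 0.2, -0.2]
grip_width: 0.085
```

```bash
python3 -c "
from plan import *
show((0.5035,-.3325,.016),-6.5)
im,d=shot('side','11'); crop(im,170,240,340,380,4,'c_side11')
"
```

```text
t 17.95 pos [ 0.5035 -0.3309  0.1501] yaw -6.49 q [-44.6  30.9  72.8   0.   76.5  51.9] F [-0.9  0.2 -0.2] w 0.085
rel [ 0.0141  0.0396  2.6821 -0.0213  0.0253  0.0012]
```

View pics/c_side11.png

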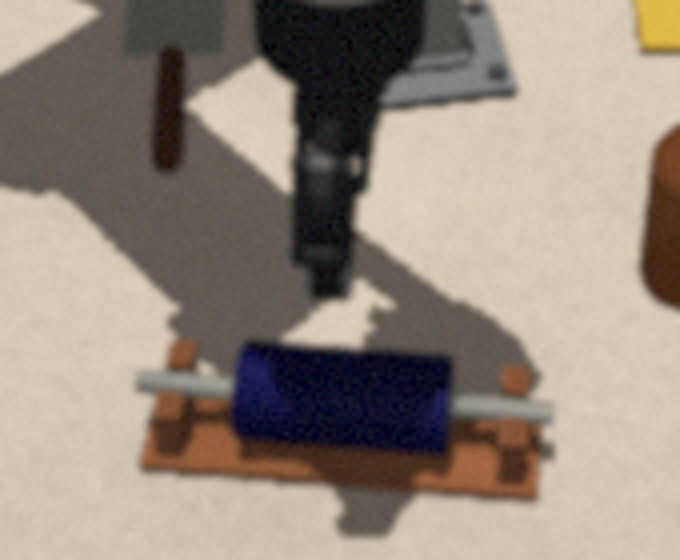

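```bash
python3 -c "
from plan import *
P=[(.5035,-.331,.165),(.5035,-.375,.17),(.5035,-.331,.035),(.5035-.0546,-.326,.055),(.5035+.0546,-.339,.055)]
uv=proj('side',P); print(uv,(uv-[170,240])*4)"
```

```text
[[254.9756 294.8723]
 [254.7016 310.7967]
 [255.4277 339.1876]
 [228.6057 331.1596]
 [282.2732 335.6917]] [[339.9026 219.4894]
 [338.8063 283.1867]
 [341.7109 396.7503]
 [234.423  364.6385]
 [449.093  382.7667]]
```

>>> {"name": "send_rows", "arguments": {
  "targets": [
    [0.03, 0.03, 0.8, 0, 0, 0, 85],
    [0.03, 0.03, 1.6, 0, 0, 0, 85],
    [0.03, 0.03, 2.3, 0, 0, 0, 85],
    [0.03, 0.03, 2.66, 0, 0, 0, 85],
    [0.03, 0.03, 2.66, 0, 0, 0, 75]
  ],
  "grip_force": 30
}}

```text
time_s: 18.62
position: [0.5059, -0.3321, 0.0198]
tool_rot: [[0.994, -0.111, 0.0], [-0.111, -0.994, 0.0], [0.0, -0.0, -1.0]]
ft_force: [0.6, -0.1, 0.5]
grip_width: 0.0749
```

>>> {"name": "send_rows", "arguments": {
  "targets": [
    [0, 0, 0, 0, 0, 0, 60],
    [0, 0, 0, 0, 0, 0, 50],
    [0, 0, 0, 0, 0, 0, 44],
    [0, 0, 0, 0, 0, 0, 44],
    [0, 0, 0, 0, 0, 0, 44]
  ]
}}

```text
time_s: 19.25
position: [0.5059, -0.3331, 0.0208]
tool_rot: [[0.994, -0.112, 0.002], [-0.112, -0.994, -0.001], [0.002, 0.001, -1.0]]
ft_force: [0.1, 2.0, 6.0]
grip_width: 0.0489
```

```bash
python3 -c "
from plan import *
show((0.5035,-.3325,.016),-6.5)
im,d=shot('side','12'); crop(im,170,240,340,380,4,'c_side12')
"
```

```text
t 19.25 pos [ 0.5059 -0.3331  0.0208] yaw -6.44 q [-44.6  39.6  80.6   0.   59.6  51.9] F [0.1 2.  6. ] w 0.0489
rel [-0.0502 -0.0068  0.0955  0.0082 -0.0145  0.0075]
```

View pics/c_side12.png

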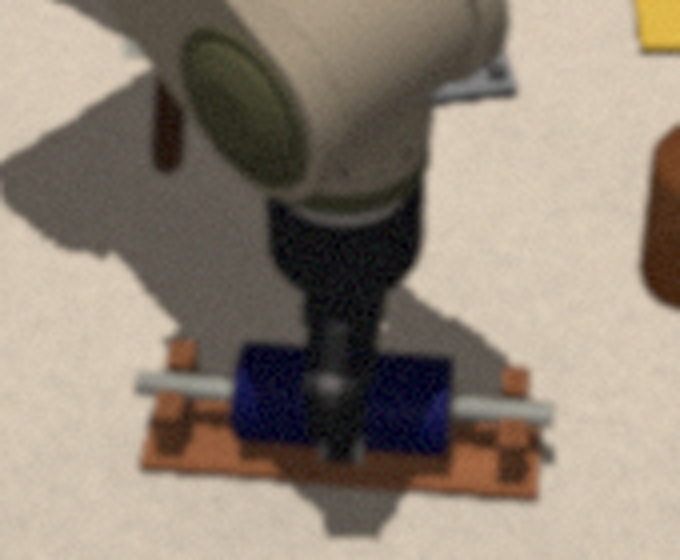

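>>> {"name": "send_rows", "arguments": {
  "targets": [
    [0, 0, -0.05, 0, 0, 0, 44],
    [0, 0, -0.3, 0, 0, 0, 44],
    [0, 0, -0.9, 0, 0, 0, 44],
    [0, 0, -1.6, 0, 0, 0, 44],
    [0, 0, -2.4, 0, 0, 0, 44]
  ],
  "grip_force": 60
}}

```text
time_s: 19.92
position: [0.5049, -0.3326, 0.1404]
tool_rot: [[0.994, -0.112, -0.001], [-0.112, -0.994, 0.001], [-0.001, -0.001, -1.0]]
ft_force: [0.6, -0.6, -4.6]
grip_width: 0.0485
```

>>> {"name": "send_rows", "arguments": {
  "targets": [
    [0, 0, -0.7, 0, 0, 0, 44],
    [0, 0, -1.3, 0, 0, -0.6, 44],
    [0, 0, -1.7, 0, 0, -1.4, 44],
    [0, 0, -1.75, 0, 0, -2.4, 44],
    [0, -0.3, -1.75, 0, 0, -3.4, 44]
  ]
}}

```text
time_s: 20.55
position: [0.5066, -0.3184, 0.2272]
tool_rot: [[0.934, 0.357, 0.0], [0.357, -0.934, -0.0], [-0.0, 0.0, -1.0]]
ft_force: [-0.3, 0.5, -5.6]
grip_width: 0.048
```

```bash
python3 -c "
from plan import *
show((0.542,.05,.23),99.3)
im,d=shot('side','13'); crop(im,100,120,390,380,2.7,'c_side13')
"
```

```text
t 20.55 pos [ 0.5066 -0.3184  0.2272] yaw 20.94 q [-43.5  26.9  66.6  -0.   86.5  25.6] F [-0.3  0.5 -5.6] w 0.048
rel [ 3.2938 -6.6283 -0.0578  0.0016  0.002  -9.7949]
```

View pics/c_side13.png

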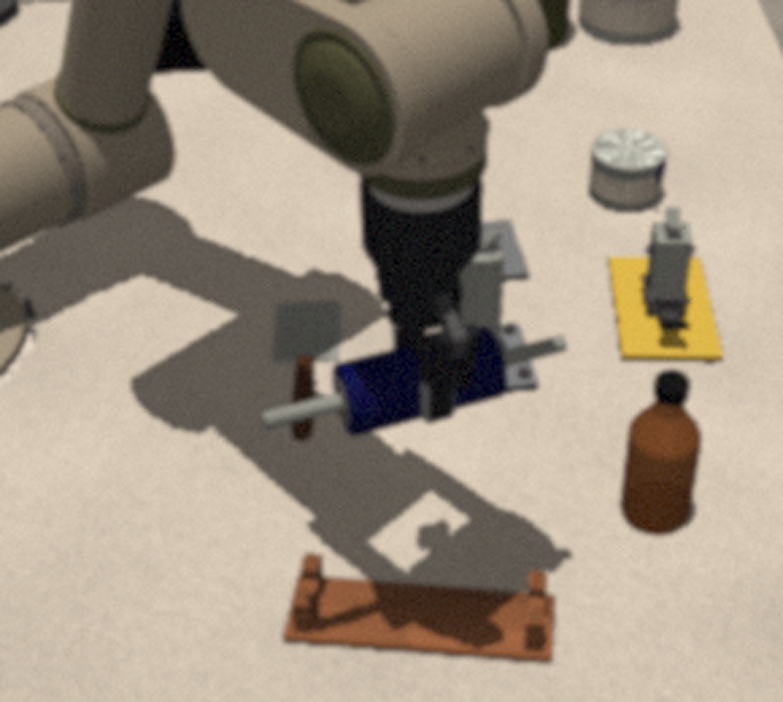

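>>> {"name": "send_rows", "arguments": {
  "targets": [
    [0.3, -0.6, 0, 0, 0, -1, 44],
    [0.65, -1.3, 0, 0, 0, -2, 44],
    [1.0, -2.0, 0, 0, 0, -3, 44],
    [1.35, -2.7, 0, 0, 0, -4, 44],
    [1.7, -3.4, 0, 0, 0, -5, 44]
  ]
}}

```text
time_s: 21.22
position: [0.5261, -0.1278, 0.227]
tool_rot: [[0.487, 0.874, -0.0], [0.874, -0.487, 0.0], [-0.0, -0.0, -1.0]]
ft_force: [0.6, -0.1, -4.0]
grip_width: 0.0483
```

```bash
python3 -c "
from plan import *
show((0.542,.05,.23),99.3)"
```

```text
t 21.23 pos [ 0.5261 -0.1278  0.227 ] yaw 60.88 q [-26.2  21.1  76.2  -0.   82.7   2.9] F [ 0.6 -0.1 -4. ] w 0.0483
rel [ 3.2613 -1.4521 -0.0599 -0.0014 -0.0001 -4.8031]
```

>>> {"name": "send_rows", "arguments": {
  "targets": [
    [0.7, -0.3, 0, 0, 0, -1, 44],
    [1.4, -0.6, 0, 0, 0, -2, 44],
    [2.1, -0.9, 0, 0, 0, -3, 44],
    [2.7, -1.2, 0, 0, 0, -4, 44],
    [3.2, -1.45, 0, 0, 0, -4.8, 44]
  ]
}}

```text
time_s: 21.85
position: [0.5409, 0.0473, 0.227]
tool_rot: [[-0.161, 0.987, -0.0], [0.987, 0.161, 0.0], [0.0, -0.0, -1.0]]
ft_force: [0.4, -0.1, -5.6]
grip_width: 0.0482
```

>>> {"name": "send_rows", "arguments": {
  "targets": [
    [0, 0, 0, 0, 0, 0, 44],
    [0, 0, 0, 0, 0, 0, 44]
  ]
}}

```text
time_s: 22.1
position: [0.5411, 0.0455, 0.2268]
tool_rot: [[-0.157, 0.988, -0.0], [0.988, 0.157, -0.0], [-0.0, -0.0, -1.0]]
ft_force: [-0.2, -0.7, -5.3]
grip_width: 0.0482
```

```bash
python3 -c "
from plan import *
show((0.542,.05,.20),99.3)
im,d=shot('side','14'); crop(im,180,80,360,280,4,'c_side14')
im,d=shot('top','14'); crop(im,190,130,330,240,5,'c_top14')
A,_=cloud('side',d*0+np.load('side14.npy'))
"
```

```text
t 22.1 pos [0.5411 0.0455 0.2268] yaw 99.02 q [ -7.7  21.3  75.9  -0.   82.8 -16.7] F [-0.2 -0.7 -5.3] w 0.0482
rel [ 0.0855  0.031   0.5363 -0.0011  0.0024 -0.0353]
```

View pics/c_side14.png

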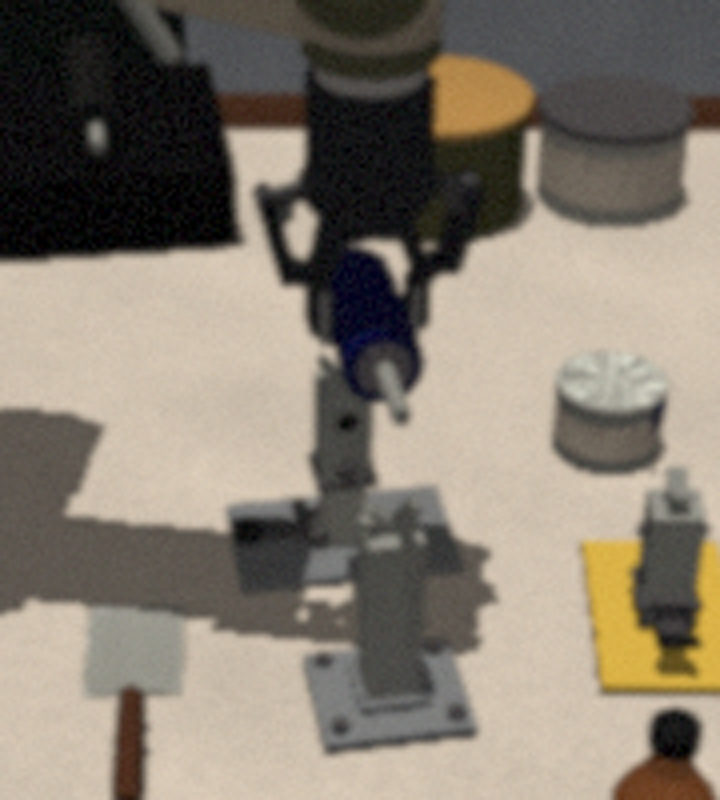

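View pics/c_top14.png

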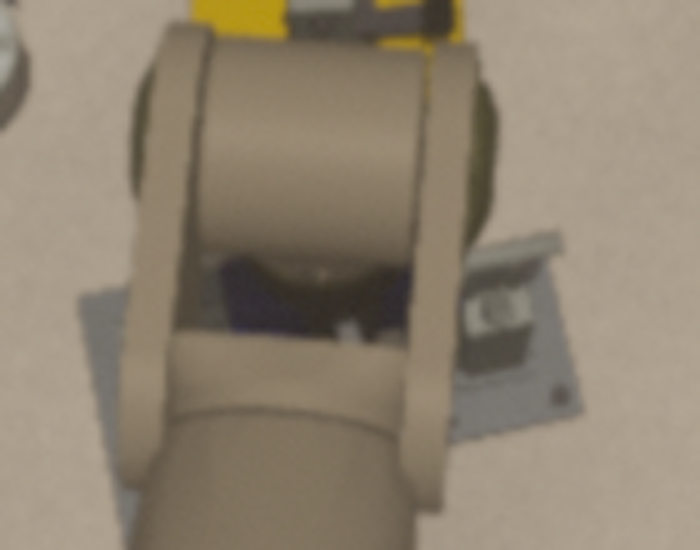

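```bash
cat > ax.py <<'E'
from plan import *
from scipy.optimize import least_squares
def axis(tag,c,zlo,zhi):
    Q=[]
    for n in ('side','top'):
        im=np.load(f'{n}{tag}im.npy').astype(int); d=np.load(f'{n}{tag}.npy')
        m=(im[...,2]>im[...,0]+18)&(im[...,2]>im[...,1]+18)
        A,_=cloud(n,d,m); s=(np.hypot(*(A[:,:2]-c).T)<.09)&(A[:,2]>zlo)&(A[:,2]<zhi); Q.append(A[s]); print(n,s.sum())
    for q in (Q[0],np.vstack(Q)):
        def res(p):
            a=np.array([np.cos(p[3])*np.cos(p[4]),np.sin(p[3])*np.cos(p[4]),np.sin(p[4])]); e=q-[p[0],c[1],p[2]]; return np.linalg.norm(np.cross(e,a),axis=1)-.025
        r=least_squares(res,[c[0],0,(zlo+zhi)/2,np.radians(99),0],loss='soft_l1',f_scale=.002)
        a=np.array([np.cos(r.x[3])*np.cos(r.x[4]),np.sin(r.x[3])*np.cos(r.x[4]),np.sin(r.x[4])]); t=(q-[r.x[0],c[1],r.x[2]])@a
        print("at y",c[1],"x",r.x[0],"z",r.x[2],"az,tilt",np.degrees(r.x[3:]),"ends",np.sort(t)[[2,-3]],"rms",np.sqrt((r.fun**2).mean()))
E
python3 -c "
from ax import *
axis('14',(.541,.0455),.2,.29)
n='side';d=np.load('side14.npy')
A,uv=cloud(n,d); s=(abs(uv[:,0]-278)<5)&(abs(uv[:,1]-180)<6)&(A[:,2]>.2); 
for a,b in zip(A[s],uv[s]): print(b,a)
" | head -60
```

```text
side 293
top 0
at y 0.0455 x 0.5413061137778056 z 0.2411091814001061 az,tilt [99.6654  0.3906] ends [-0.0579  0.0405] rms 0.001428443324090671
at y 0.0455 x 0.5413061137778056 z 0.2411091814001061 az,tilt [99.6654  0.3906] ends [-0.0579  0.0405] rms 0.001428443324090671
[274 175] [ 0.5458 -0.0114  0.2337]
[275 175] [ 0.5476 -0.0282  0.2443]
[276 175] [ 0.5499 -0.0302  0.2455]
[277 175] [ 0.5521 -0.0326  0.247 ]
[278 175] [ 0.5543 -0.0351  0.2486]
[279 175] [ 0.5568 -0.032   0.2466]
[280 175] [ 0.5603 -0.0079  0.2315]
[281 175] [ 0.5626 -0.0078  0.2315]
[282 175] [ 0.565  -0.0077  0.2315]
[274 176] [ 0.5459 -0.0107  0.2305]
[275 176] [ 0.5476 -0.0311  0.2433]
[276 176] [ 0.5497 -0.0375  0.2474]
[277 176] [ 0.552  -0.0367  0.2468]
[278 176] [ 0.5544 -0.0359  0.2464]
[279 176] [ 0.5567 -0.0347  0.2456]
[280 176] [ 0.559  -0.035   0.2458]
[281 176] [ 0.5627 -0.0084  0.2291]
[282 176] [ 0.5652 -0.0062  0.2277]
[274 177] [ 0.5459 -0.0112  0.228 ]
[275 177] [ 0.5483 -0.0131  0.2292]
[276 177] [ 0.5497 -0.0365  0.244 ]
[277 177] [ 0.5518 -0.0429  0.248 ]
[278 177] [ 0.5542 -0.0401  0.2463]
[
[... 483 characters left out ...]
-0.0123  0.2231]
[276 179] [ 0.5495 -0.0445  0.2436]
[277 179] [ 0.5516 -0.0497  0.247 ]
[278 179] [ 0.5539 -0.0513  0.248 ]
[279 179] [ 0.5562 -0.0494  0.2468]
[280 179] [ 0.5584 -0.0518  0.2483]
[281 179] [ 0.5609 -0.0485  0.2462]
[274 180] [ 0.5461 -0.0115  0.2197]
[275 180] [ 0.5484 -0.0117  0.2198]
[276 180] [ 0.551  -0.0086  0.2178]
[277 180] [ 0.5516 -0.0515  0.2454]
[278 180] [ 0.5538 -0.0539  0.2469]
[279 180] [ 0.556  -0.0552  0.2478]
[280 180] [ 0.5583 -0.0557  0.2481]
[281 180] [ 0.5607 -0.0541  0.2471]
[277 181] [ 0.5516 -0.0547  0.2447]
[278 181] [ 0.5537 -0.0572  0.2463]
[279 181] [ 0.556  -0.0572  0.2464]
[280 181] [ 0.5583 -0.0578  0.2467]
[281 181] [ 0.5604 -0.0598  0.248 ]
```

>>> {"name": "send_rows", "arguments": {
  "targets": [
    [0.1, 0.02, 0.2, 0, 0, -0.03, 44],
    [0.14, 0.02, 0.6, 0, 0, -0.03, 44],
    [0.14, 0.02, 1.0, 0, 0, -0.03, 44],
    [0.14, 0.02, 1.3, 0, 0, -0.03, 44],
    [0.14, 0.02, 1.3, 0, 0, -0.03, 44]
  ]
}}

```text
time_s: 22.82
position: [0.5404, 0.0531, 0.1603]
tool_rot: [[-0.162, 0.987, -0.003], [0.987, 0.162, 0.0], [0.001, -0.003, -1.0]]
ft_force: [-0.1, -0.3, -4.2]
grip_width: 0.0482
```

```bash
python3 -c "
from ax import *
show((0.542,.05,.1402),99.3)
im,d=shot('side','15'); crop(im,210,90,330,240,5,'c_side15')
im,d=shot('top','15')
axis('15',(.541,.05),.13,.23)
"
```

```text
t 22.82 pos [0.5404 0.0531 0.1603] yaw 99.35 q [ -6.9  24.8  82.1  -0.   73.4 -16.2] F [-0.1 -0.3 -4.2] w 0.0482
rel [-0.0659  0.0224  0.4013 -0.0215 -0.0061  0.0063]
side 299
top 0
at y 0.05 x 0.5412310784376788 z 0.17460282020027884 az,tilt [100.7963  -0.052 ] ends [-0.0551  0.0435] rms 0.0015053915641368427
at y 0.05 x 0.5412310784376788 z 0.17460282020027884 az,tilt [100.7963  -0.052 ] ends [-0.0551  0.0435] rms 0.0015053915641368427
```

View pics/c_side15.png

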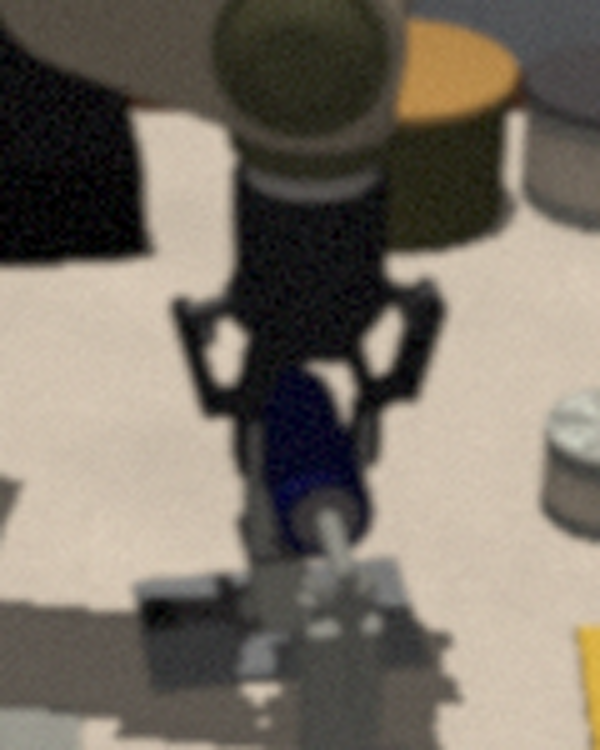

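>>> {"name": "send_rows", "arguments": {
  "targets": [
    [0, 0.02, 0.08, 0, 0, 0, 44],
    [0, 0.02, 0.16, 0, 0, 0, 44],
    [0, 0.02, 0.24, 0, 0, 0, 44],
    [0, 0.02, 0.31, 0, 0, 0, 44],
    [0, 0.02, 0.36, 0, 0, 0, 44]
  ]
}}

```text
time_s: 23.55
position: [0.5421, 0.0533, 0.1434]
tool_rot: [[-0.163, 0.987, -0.0], [0.987, 0.163, 0.0], [0.0, -0.0, -1.0]]
ft_force: [-0.3, -0.5, -3.7]
grip_width: 0.0481
```

>>> {"name": "send_rows", "arguments": {
  "targets": [
    [0, 0, 0.02, 0, 0, 0, 44],
    [0, 0, 0.02, 0, 0, 0, 44]
  ]
}}

```text
time_s: 23.8
position: [0.5421, 0.0533, 0.1427]
tool_rot: [[-0.163, 0.987, 0.0], [0.987, 0.163, 0.0], [0.0, 0.0, -1.0]]
ft_force: [0.4, -0.8, -4.4]
grip_width: 0.0479
```

```bash
python3 -c "
from ax import *
show((0.542,.05,.1402),99.3)
im,d=shot('side','16'); crop(im,210,90,330,240,5,'c_side16')
im,d=shot('top','16')
axis('16',(.541,.05),.11,.2)
"
```

```text
t 23.8 pos [0.5421 0.0533 0.1427] yaw 99.39 q [ -6.8  25.9  83.4   0.   70.7 -16.2] F [ 0.4 -0.8 -4.4] w 0.0479
rel [-0.0644 -0.0126  0.0494  0.     -0.      0.011 ]
side 282
top 0
at y 0.05 x 0.5423158647120392 z 0.1568507935235427 az,tilt [100.9874  -0.1607] ends [-0.0563  0.0426] rms 0.001519942673046866
at y 0.05 x 0.5423158647120392 z 0.1568507935235427 az,tilt [100.9874  -0.1607] ends [-0.0563  0.0426] rms 0.001519942673046866
```

View pics/c_side16.png

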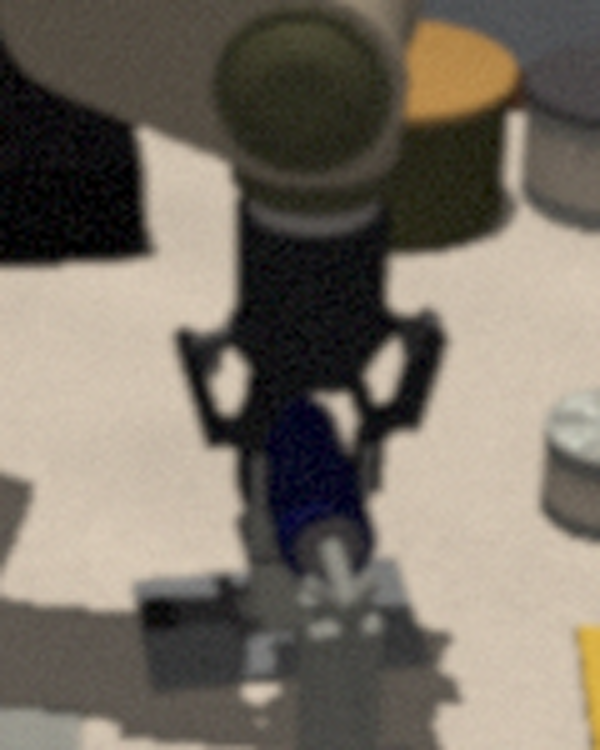

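>>> {"name": "send_rows", "arguments": {
  "targets": [
    [0, 0, 0.02, 0, 0, 0, 44],
    [0, 0, 0.04, 0, 0, 0, 44],
    [0, 0, 0.04, 0, 0, 0, 44]
  ]
}}

```text
time_s: 24.28
position: [0.5421, 0.0533, 0.1408]
tool_rot: [[-0.163, 0.987, 0.0], [0.987, 0.163, -0.0], [-0.0, 0.0, -1.0]]
ft_force: [-1.3, -0.4, -2.2]
grip_width: 0.0485
```

>>> {"name": "send_rows", "arguments": {
  "targets": [
    [0, 0, 0.02, 0, 0, 0, 44],
    [0, 0, 0.03, 0, 0, 0, 44],
    [0, 0, 0.03, 0, 0, 0, 44]
  ]
}}

```text
time_s: 24.65
position: [0.5422, 0.0533, 0.1406]
tool_rot: [[-0.163, 0.987, 0.001], [0.987, 0.163, -0.0], [-0.001, 0.001, -1.0]]
ft_force: [-5.0, 0.7, 9.7]
grip_width: 0.0484
```

>>> {"name": "send_rows", "arguments": {
  "targets": [
    [0, 0, -0.02, 0, 0, 0, 44],
    [0, 0, -0.02, 0, 0, 0, 52],
    [0, 0, -0.02, 0, 0, 0, 58],
    [0, 0, -0.02, 0, 0, 0, 70],
    [0, 0, -0.02, 0, 0, 0, 85]
  ],
  "grip_force": 20
}}

```text
time_s: 25.28
position: [0.5422, 0.0533, 0.1402]
tool_rot: [[-0.163, 0.987, 0.0], [0.987, 0.163, -0.0], [-0.0, 0.0, -1.0]]
ft_force: [0.3, 0.2, -0.1]
grip_width: 0.0842
```

```bash
python3 -c "
from ax import *
show((0.542,.05,.1402),99.3)
im,d=shot('side','17'); crop(im,210,90,330,240,5,'c_side17')
im,d=shot('top','17')
axis('17',(.541,.05),.11,.2)
"
```

```text
t 25.27 pos [0.5422 0.0533 0.1402] yaw 99.39 q [ -6.8  26.1  83.6   0.   70.4 -16.2] F [ 0.3  0.2 -0.1] w 0.0842
rel [-0.0642 -0.014  -0.0008  0.0009  0.0002  0.0108]
side 331
top 0
at y 0.05 x 0.5426342561070057 z 0.15452314691757787 az,tilt [99.7168 -0.1385] ends [-0.0557  0.0541] rms 0.0013212974324110854
at y 0.05 x 0.5426342561070057 z 0.15452314691757787 az,tilt [99.7168 -0.1385] ends [-0.0557  0.0541] rms 0.0013212974324110854
```

View pics/c_side17.png

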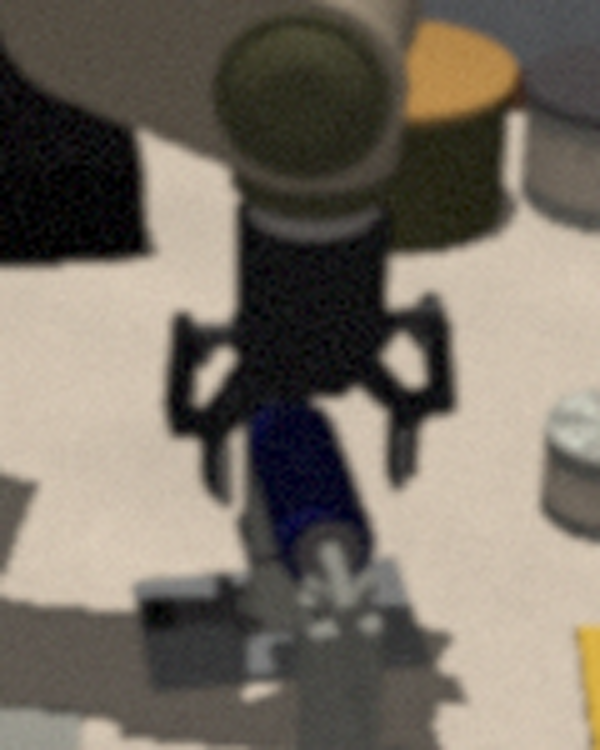

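Roller seated and level at z = 154.5 mm. Raise and clear away, then look once more.

>>> {"name": "send_rows", "arguments": {
  "targets": [
    [0, 0, -0.3, 0, 0, 0, 85],
    [0, 0, -1.0, 0, 0, 0, 85],
    [0, 0, -2.0, 0, 0, 0, 85],
    [0, 0, -2.5, 0, 0, 0, 85],
    [-0.8, 0, -2.6, 0, 0, 0, 85]
  ]
}}

```text
time_s: 26.0
position: [0.5489, 0.0149, 0.2736]
tool_rot: [[-0.167, 0.986, 0.005], [0.986, 0.167, -0.001], [-0.001, 0.005, -1.0]]
ft_force: [0.3, -0.4, -1.1]
grip_width: 0.0849
```

>>> {"name": "send_rows", "arguments": {
  "targets": [
    [-1, -0.4, 0, 0, 0, 0, 85],
    [-2, -0.8, 0, 0, 0, 0, 85],
    [-3, -1.2, 0, 0, 0, 0, 85],
    [-4, -1.6, 0, 0, 0, 0, 85],
    [-4, -1.6, 0, 0, 0, 0, 85]
  ]
}}

```text
time_s: 26.62
position: [0.5015, -0.1996, 0.2709]
tool_rot: [[-0.159, 0.987, 0.001], [0.987, 0.159, -0.001], [-0.001, 0.0, -1.0]]
ft_force: [0.2, 0.8, 0.1]
grip_width: 0.0851
```

```bash
python3 -c "
from ax import *
from est import est
show((0.542,.05,.1402),99.3)
im,d=shot('side','18'); crop(im,190,100,370,280,4,'c_side18')
im,d=shot('top','18'); crop(im,140,90,330,230,4,'c_top18')
axis('18',(.541,.05),.11,.2)
est('18')
"
```

```text
t 26.62 pos [ 0.5015 -0.1996  0.2709] yaw 99.12 q [-34.3  19.3  71.6  -0.   89.  -43.4] F [0.2 0.8 0.1] w 0.0851
rel [ 4.8038  1.5892  2.6106  0.0032  0.0075 -0.0223]
side 205
top 284
at y 0.05 x 0.5430194061371438 z 0.15495610425622972 az,tilt [100.9125  -0.9295] ends [-0.0545  0.0228] rms 0.0013639512241060711
at y 0.05 x 0.5420929066031189 z 0.15321331061114568 az,tilt [101.1423  -1.6856] ends [-0.0548  0.0487] rms 0.0023460581569894764
top stand (array([0.5269, 0.1356]), array([156.151 ,  96.7566]), 9.14870834350586) 676
   top (array([0.5288, 0.1292]), array([36.2327, 53.3508]), 7.529001712799072) 0.1687067114889278 221
top post (array([ 0.5554, -0.0359]), array([93.5125, 87.4059]), 11.136007308959961) 271
   top (array([ 0.5542, -0.0286]), array([38.8804, 57.1471]), 14.425250053405762) 0.16942927272948805 227
side stand (array([0.5278, 0.1334]), array([154.0385,  94.4804]), 9.049935340881348) 228
side post (array([ 0.5565, -0.0374]), array([97.5895, 87.1347]), 9.765094757080078) 460
   top (array([ 0.5542, -0.0287]), array([45.8442, 59.0586]), 10.327417373657227) 0.1698186629437161 305
```

View pics/c_side18.png

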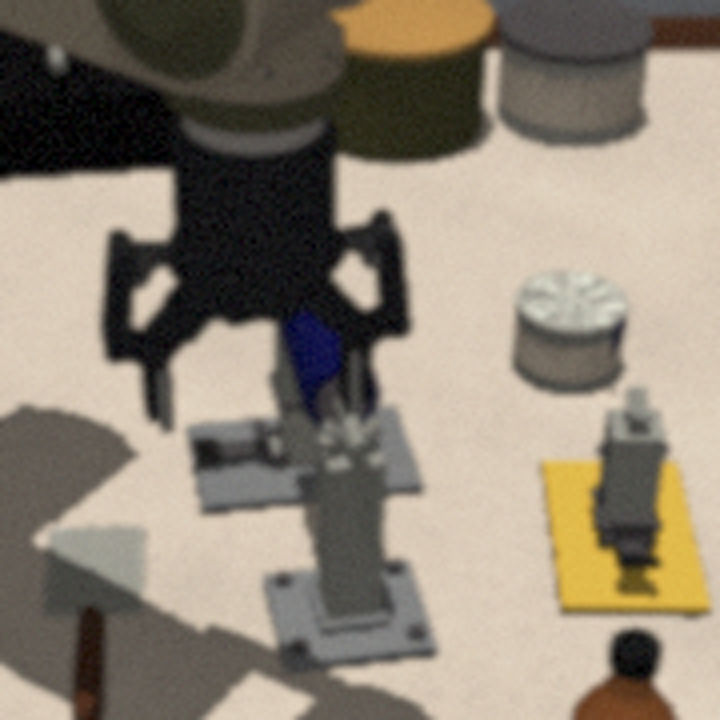

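View pics/c_top18.png

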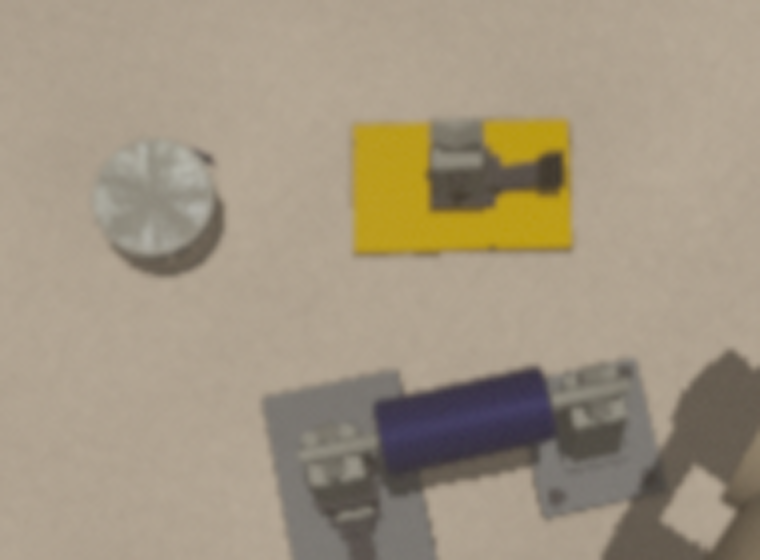

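>>> {"name": "send_rows", "arguments": {
  "targets": [
    [-1, -0.8, 0, 0, 0, 0, 85],
    [-2, -1.6, 0, 0, 0, 0, 85],
    [-3, -2.4, 0, 0, 0, 0, 85],
    [-4, -3.2, 0, 0, 0, 0, 85],
    [-4, -3.5, 0, 0, 0, 0, 85]
  ]
}}

```text
time_s: 27.35
position: [0.3615, -0.424, 0.27]
tool_rot: [[-0.162, 0.987, -0.0], [0.987, 0.162, -0.0], [-0.0, -0.0, -1.0]]
ft_force: [-0.7, -0.6, 0.2]
grip_width: 0.0848
```

```bash
python3 -c "
from ax import *
im,d=shot('side','19'); crop(im,220,130,330,270,5,'c_side19')
im2,d2=shot('top','19')
axis('19',(.541,.05),.11,.2)
a=np.array([-.164,.986]); m=np.array([.5422,.05])
for n in ('side','top'):
  A,_=cloud(n,np.load(n+'19.npy')); e=A[:,:2]-m; t=e@a; w=e@[-a[1],a[0]]
  for lo,hi in ((-.106,-.097),(-.08,-.06),(.06,.08),(.097,.106)):
    s=(t>lo)&(t<hi)&(abs(w)<.007)&(A[:,2]>.145)&(A[:,2]<.18); 
    if s.sum(): print(n,lo,s.sum(),np.percentile(A[s][:,2],[50,90]))
"
```

```text
side 417
top 272
at y 0.05 x 0.542533397697884 z 0.1546375874458746 az,tilt [99.8755 -0.0755] ends [-0.0563  0.05  ] rms 0.0014254037572148943
at y 0.05 x 0.5425144578617672 z 0.15384348190967734 az,tilt [100.0205  -0.6564] ends [-0.0566  0.0504] rms 0.0021776661298804818
side -0.106 16 [0.1588 0.1615]
side -0.08 23 [0.1604 0.1616]
side 0.097 7 [0.1585 0.1602]
top -0.106 18 [0.1589 0.1608]
top -0.08 38 [0.1587 0.1615]
top 0.06 37 [0.1562 0.161 ]
top 0.097 17 [0.1568 0.1608]
```

View pics/c_side19.png

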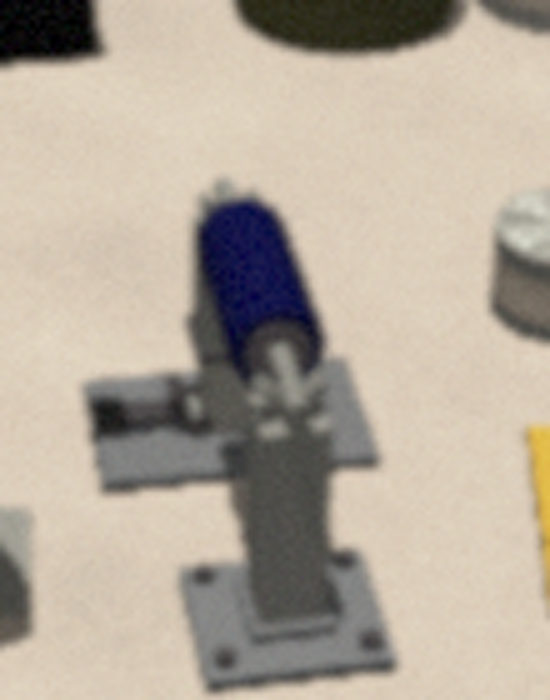

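```bash
python3 -c "
from rig import env
print(env.close_job())"
```

```text
the job is handed in; nothing more can be done
None
```

The roller is hanging level across both stands, and I handed the job in about 27 s into the 64 s allowed. No verdict was reported.

**What I did:**
- Pressed the catch pedal down.
- Lifted the grey-plate stand by its plain faces and set it about 174 mm from the bolted one, axis to axis.
- Squeezed the two buttons and raised the tube 40 mm until it locked.
- Laid the roller into both Vs, with about 10 N at seating, and backed the arm away.

**Last checks:**
- **Roller:** the axis is at about 154.5 mm and level. The side camera puts the tilt at about 0.1°. Both cameras together gave 0.7°, with a poorer fit.
- **Spindle:** its top is at about 161 mm at both ends.
- **Tube:** it locked, because raising it further took up the stand's weight. It also did not sink when the roller was pressed onto it.
- **Bystanders:** I kept clear of the ink tin, bottle, palette knife and yellow stand. In the last pictures the tin and yellow stand look unmoved. I did not measure any of their positions again.

**Not verified:** I could see the -y button at its hole. No camera showed the +y button, so I only infer from the lock that it is out.

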